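# Sort the used test things into their holders

## Robot

A 7-joint arm with a two-finger parallel gripper is mounted at the origin on a cart in front of the work surface, level with it; the furniture and walls round the work are solid. World frame = base frame: x ahead of the robot, y to its left, z up, the work surface at z = 0. Lengths are in m, angles in rad, forces in N, time in s.
With the tool pointing down it reaches from about 0.4 to 0.85 m from the base axis. Payload 10.4 kg.
Tool frame: the origin (TCP) lies between the finger pads; the fingertips stand 8 mm ahead of it and the grasp point (between the pads) lies 11 mm behind it; z points along the fingers, x is the direction in which the jaws open and shut, and the axes are right-handed (so a half turn about z gives the same grasp; the last joint's range is limited). The gripper opens to 87 mm and grips with 3 to 60 N. Pads are 19 mm wide; open, the fingers measure 117 mm over their backs; the gripper's body (75 mm by 190 mm) begins 51 mm behind the grasp point.
Start: joints at [1.161, 0.332, -0.065, 1.46, 0.022, 1.35, -0.088], TCP at [0.236, -0.579, 0.231] pointing down, gripper open.
Joint ranges: [-2.6, 2.6], [-0.5, 2.12], [-1.47, 1.34], [0.16, 2.42], [-1.27, 4.41], [0.06, 2.06], [-2.6, 2.6]. Speed limits (rad/s): [2.22, 2.22, 2.79, 2.79, 3.14, 3.14, 3.14].

## Interface

Orientations are given as a unit quaternion [x, y, z, w].
In Python, from bench import r, viewer gives the robot as it stands.
- The arm moves only by the tool apply_moves, never from a script. Its argument "increments" is a list of rows, each an object with "grip": the closure in counts, from 0 (fully open) to 255 (shut); "xyz": the shift along the tool's x, y, z in mm, a list of three; "rotation": the turn, a rotation vector about the tool's x, y, z in degrees, a list of three. A call has 1 to 5 rows; each row is the pose to reach, as a shift and turn from the pose measured when the call began, along the tool's axes at that moment; what a row does not reach only later rows make up. A row lasts 1/8 s, in which the tool goes at most 62.5 mm and 10.7 degrees, less where a joint would pass 70% of its speed; a pose out of reach is approached as far as the arm can. A call with a gripper value outside its range is refused whole. The fingers move at their own pace and stop on an object; "squeeze" is the grip in N (left out, the last holds). Time passes only in rows, so rows that repeat a pose let the fingers close. It gives the time, the measured TCP pose, the force and the opening at its end, in the units of the state.
- r.read_state(): the state, without advancing time (a new reading comes with each control period).
- viewer.camera(name): name is "scene" or "side" or "wrist"; returns a dict with "img" (480x640x3 uint8, blue, green, red), "range_z" (480x640 float32, m along the optical axis (not along the pixel's ray), 0 where there is no reading), "vertical_fov" (degrees; the focal length in pixels is half the picture's height over the tangent of half this angle, whatever the lens; pixels are square), "cx", "cy" (the principal point, pixels), "D" ([k1, k2, p1, p2, k3] as OpenCV has them; the pictures are not rectified), "rvec" (rotation vector, rad) and "tvec" (3), from world to camera coordinates, as OpenCV has them. Camera axes: x right, y down, z forward; pixel columns grow to the right and rows downward; lengths in m; the calibration is good to about 2 mm. A picture is of the moment at which its call begins.
- r.close_job(): hands the job in, once; it reports no verdict.
The state is a dict: "time": time; "joint_positions": joint angles; "joint_vel": joint speeds; "joint_torque": joint torques, N m; "ee_pos": TCP position; "eef_rot": TCP orientation; "ft_force": force on the tool from outside, world axes, zero at the start; "torque": the same for the moment, N m; "width": finger opening in m.
Only numpy, scipy, OpenCV 4.12 (cv2) and the standard library are available. Lean on these libraries where they do the work, as an engineer would, in place of code of your own. Each camera call takes 0.05 s, during which the arm holds its last target.

## Task

Clear up after the test: stand the two loose sample tubes in the white stand with the two narrow wells and the two dropper bottles in the white stand with the two wide wells, one to a well and upright, and lay the test cartridge flat inside the shallow metal tray, cap up. Leave the timer and the small flat white carton where they are.

Things in the scene. Friction and masses are not known exactly. Their poses are not given: they have to be found in the camera images.
- tube_a: one of two alike sample tubes, standing upright: clear round body 15.6 mm across with a white screw cap 19.6 mm across over its top 14 mm, 66 mm tall, 11 to 20 g. Origin: centre of its underside; z is the tube's axis, up. Stable on its flat foot. Either tube may go in either narrow well
- tube_b: one of two alike sample tubes, standing upright: clear round body 15.6 mm across with a white screw cap 19.6 mm across over its top 14 mm, 66 mm tall, 11 to 20 g. Origin: centre of its underside; z is the tube's axis, up. Stable on its flat foot. Either tube may go in either narrow well
- bottle_a: one of two alike dropper bottles, standing upright: white round body 27 mm across up to 58 mm, above it a narrow nozzle with cap 18 mm across, 84 mm tall, 18 to 31 g. Origin: centre of its underside; z is the bottle's axis, up. Either bottle may go in either wide well
- bottle_b: one of two alike dropper bottles, standing upright: white round body 27 mm across up to 58 mm, above it a narrow nozzle with cap 18 mm across, 84 mm tall, 18 to 31 g. Origin: centre of its underside; z is the bottle's axis, up. Either bottle may go in either wide well
- cartridge: test cartridge lying flat: white rounded flat body 62 mm (x) by 47 mm (y) and 12 mm high, its sides straight enough to grip across y; on it a blue round cap 27 mm across that rises to 21 mm, its axis at x = +9 mm. 17 to 30 g. Origin: centre of its underside; z up
- tube_stand: white block fixed to the table, 50 mm (x) by 106 mm (y) and 30 mm high, with two square narrow wells open at the top, 34 x 34 mm and 26 mm deep (their floors lie 4 mm above the table). The wells' centres lie at y = +28 and y = -28 mm, x = 0, in its frame. Flat ears with a screw stick out 11 mm at its two y ends. Origin: centre of its underside; x along its short side, y along the row of wells, z up
- bottle_stand: white block fixed to the table, 63 mm (x) by 131 mm (y) and 30 mm high, with two square wide wells open at the top, 47 x 47 mm and 26 mm deep (their floors lie 4 mm above the table). The wells' centres lie at y = +34 and y = -34 mm, x = 0, in its frame. Flat ears with a screw stick out 11 mm at its two y ends. Origin: centre of its underside; x along its short side, y along the row of wells, z up
- cartridge_tray: shallow rectangular metal tray fixed to the table, 73 mm (x) by 88 mm (y) outside and 9 mm high; inside 67 by 82 mm, floor 3 mm above the table, rim 3 mm thick. The cartridge fits flat only with its long side (its x) roughly along the tray's y, either way round. Origin: centre of its underside; z up
- timer: white bench timer lying flat among the things, 62 mm (x) by 67 mm (y), 20 mm high, to be left alone. Origin: centre of its underside; z up
- pad_box: small flat white carton lying at the left of the things, 60 mm (x) by 96 mm (y), 28 mm high, to be left alone. Origin: centre of its underside; z up
Mind the look-alikes: they are no part of the job. What is shaped like the tube_b but green or yellow is not meant.

How it is judged:
By the outcome, as a careful person would: the job done as asked, in the order asked, and still so for the second after the job is handed in, with the robot touching nothing.
It also fails if it takes over 104 s, if anything falls off the work surface, if the arm or the gripper's body presses on something with over 40 N, if the wrist force passes 120 N, or if a joint passes its speed limit or range.

## Working session

There is one attempt and no reset: what is moved stays moved. The work goes in short steps, Python scripts to look and compute and a tool call to move; the robot and the scene stay as the last step left them, time stands still between calls to the robot, and variables do not carry over. Pictures are saved under pics/ and viewed, and the job is handed in when it is done.

Besides the shell and the picture viewer there is one more tool, called after "Request:" as name([rows], argument=value, ...), one row to a line, values as JSON. apply_moves: Moves the arm, as the interface text tells. Its arguments: {"type":"object","properties":{"increments":{"type":"array","items":{"type":"object","properties":{"grip":{"type":"number"},"xyz":{"type":"array","items":{"type":"number"}},"rotation":{"type":"array","items":{"type":"number"}}}}},"squeeze":{"type":"number"}},"required":["increments"]}

```bash
ls; mkdir -p pics
python3 - <<'E'
from bench import r, viewer
import cv2, numpy as np
s=r.read_state()
for k in s: print(k, np.round(s[k],4))
for n in ["scene","side","wrist"]:
    c=viewer.camera(n)
    cv2.imwrite(f"pics/{n}0.png",c["img"])
    np.savez(f"{n}0.npz",**c)
    print(n,c["vertical_fov"],c["cx"],c["cy"],c["D"],c["rvec"],c["tvec"], (c["range_z"]>0).mean())
print(r.read_state()["time"])
E
```

```text
pics
time 0.0
joint_positions [ 1.1614  0.3329 -0.0647  1.461   0.0216  1.3499 -0.0885]
joint_vel [ 0.0002 -0.0002 -0.0013 -0.0008  0.0002  0.0002  0.0005]
joint_torque [ 3.00000e-04 -6.23239e+01  2.52000e-02 -3.89903e+01 -6.13000e-02
  3.96000e-02  2.00000e-04]
ee_pos [ 0.2356 -0.5785  0.2297]
eef_rot [ 8.298e-01 -5.580e-01 -6.000e-04 -4.000e-04]
ft_force [-0.154   0.3993 -1.2159]
torque [ 0.0234 -0.0179 -0.0271]
width 0.0872
scene 47.09108110503739 321.42787551085814 237.9921618445372 [-0.04782555  0.          0.          0.          0.        ] [ 1.81946505 -1.1344987   0.66124824] [-0.42536918  0.20833484  0.76289258] 0.9840201822916667
side 43.739174632117134 324.01074308323274 235.11460395806625 [0.04199532 0.         0.         0.         0.        ] [ 2.04438909 -0.19766762  0.1377429 ] [-0.56322104 -0.03515736  1.1800608 ] 0.9960221354166666
wrist 69.32655572429996 319.6619017965419 240.02493905578314 [-0.04015711  0.          0.          0.          0.        ] [-2.41923832  1.62646799  0.21655571] [-0.62473679 -0.03137482  0.3908477 ] 0.9868684895833333
0.15
```

View pics/scene0.png

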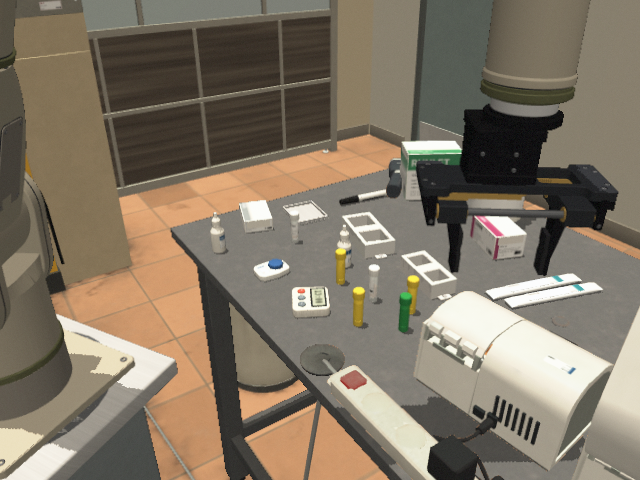

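View pics/side0.png

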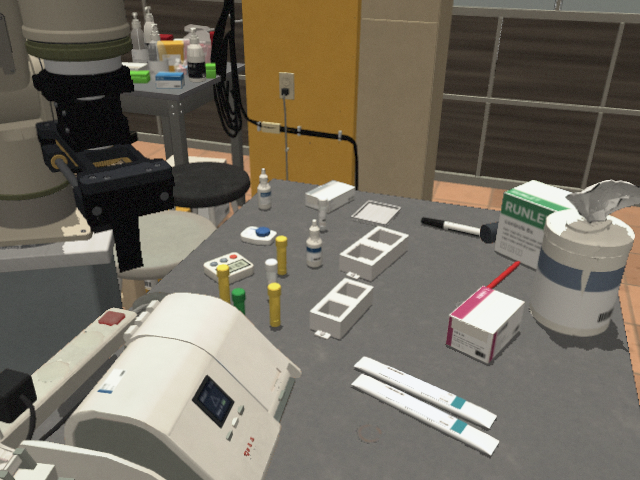

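View pics/wrist0.png

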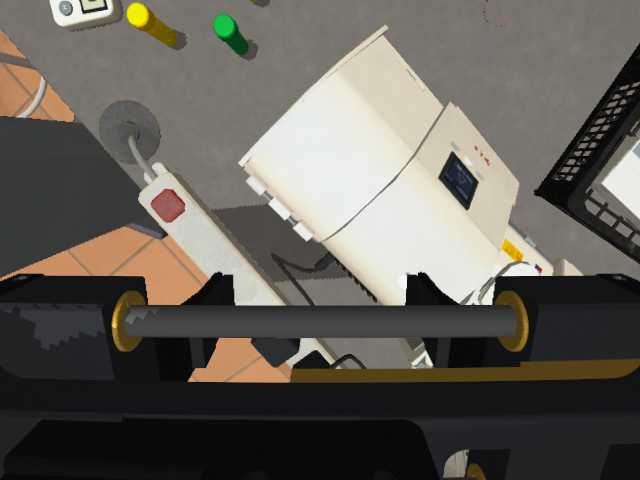

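```bash
cat > h.py <<'E'
import numpy as np, cv2
from scipy.spatial.transform import Rotation as R
def K(c):
    f=240/np.tan(np.radians(float(c["vertical_fov"]))/2)
    return np.array([[f,0,float(c["cx"])],[0,f,float(c["cy"])],[0,0,1]])
def Rt(c):
    return cv2.Rodrigues(np.asarray(c["rvec"],float))[0], np.asarray(c["tvec"],float).reshape(3)
def rays(c,uv):
    uv=np.asarray(uv,float).reshape(-1,1,2)
    n=cv2.undistortPoints(uv,K(c),np.asarray(c["D"],float)).reshape(-1,2)
    Rm,t=Rt(c); d=np.c_[n,np.ones(len(n))]@Rm
    return -Rm.T@t, d    # d scaled so that depth z multiplies
def onplane(c,uv,z):
    o,d=rays(c,uv); return o+d*((z-o[2])/d[:,2])[:,None]
def cloud(c):
    v,u=np.mgrid[0:480,0:640]
    o,d=rays(c,np.c_[u.ravel(),v.ravel()])
    z=np.asarray(c["range_z"]).ravel()
    P=o+d*z[:,None]; P[z<=0]=np.nan
    return P.reshape(480,640,3)
def tri(cs,uvs):
    A=np.zeros((3,3));b=np.zeros(3);L=[]
    for c,uv in zip(cs,uvs):
        o,d=rays(c,[uv]);d=d[0]/np.linalg.norm(d[0]);M=np.eye(3)-np.outer(d,d);A+=M;b+=M@o;L.append((o,M))
    p=np.linalg.solve(A,b); return p,[float(np.linalg.norm(M@(p-o))) for o,M in L]
def proj(c,P):
    return cv2.projectPoints(np.asarray(P,float).reshape(-1,1,3),np.asarray(c["rvec"],float),np.asarray(c["tvec"],float),K(c),np.asarray(c["D"],float))[0].reshape(-1,2)
def delta(s,pos,yaw=None):
    """mm shift in tool axes from present state to world TCP pos, and rot vec deg to tool-down with jaw direction yaw"""
    q=R.from_quat(s["eef_rot"]); d=q.inv().apply(np.asarray(pos)-s["ee_pos"])*1000
    if yaw is None: return d,None
    x=np.array([np.cos(yaw),np.sin(yaw),0]);best=None
    for sg in (1,-1):
        X=sg*x;Z=np.array([0,0,-1.]);T=R.from_matrix(np.c_[X,np.cross(Z,X),Z])
        rv=np.degrees((q.inv()*T).as_rotvec())
        if best is None or np.linalg.norm(rv)<np.linalg.norm(best): best=rv
    return d,best
E
python3 - <<'E'
from h import *
for n in ["scene","side"]:
    c=np.load(f"{n}0.npz"); P=cloud(c)
    x0,x1,y0,y1=0.2,1.0,-0.5,0.5; s=800
    # top-down: rows = -x, cols=-y ; pixel 1.25mm
    im=np.zeros((640,800,3),np.uint8)
    m=np.isfinite(P[...,0])&(P[...,2]>-0.02)&(P[...,2]<0.12)
    p=P[m];col=c["img"][m]
    o=np.argsort(p[:,2]);p=p[o];col=col[o]
    u=((y1-p[:,1])*800).astype(int);v=((x1-p[:,0])*800).astype(int)
    k=(u>=0)&(u<800)&(v>=0)&(v<640)
    im[v[k],u[k]]=col[k]
    im=cv2.dilate(im,np.ones((2,2)))[:600]
    for g in range(0,800,80): cv2.putText(im,f"{y1-g/800:.1f}",(g,12),0,.4,(0,255,255))
    for g in range(0,600,80): cv2.putText(im,f"{x1-g/800:.1f}",(0,g+5),0,.4,(0,255,255))
    cv2.imwrite(f"pics/top_{n}.png",im)
    t=np.abs(p[:,2])<0.015; print(n,np.percentile(p[t,2],[10,50,90]), proj(c,[0.6,0,0]))
E
```

```text
scene [-0.00354182 -0.00133683  0.01010045] [[250.47904256 214.45308805]]
side [-0.00175683 -0.00027817  0.00789899] [[335.47015093 196.28543996]]
```

View pics/top_scene.png

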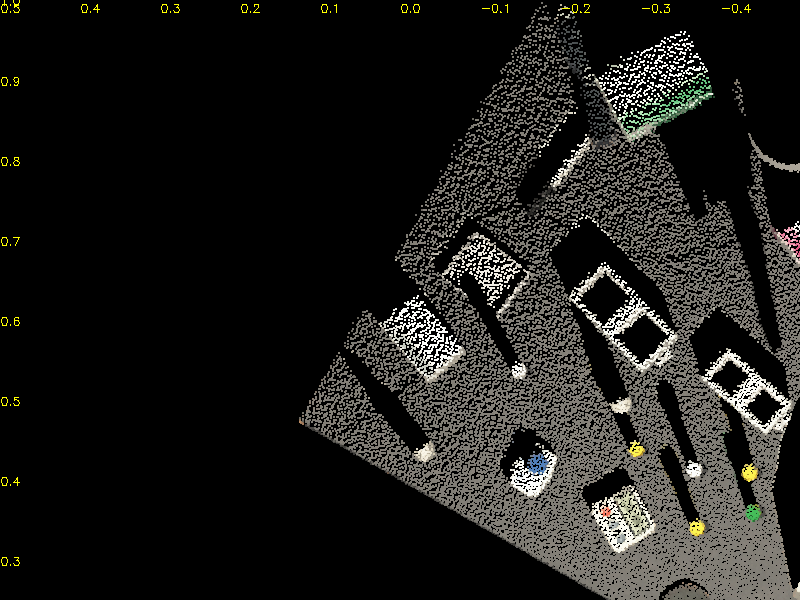

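View pics/top_side.png

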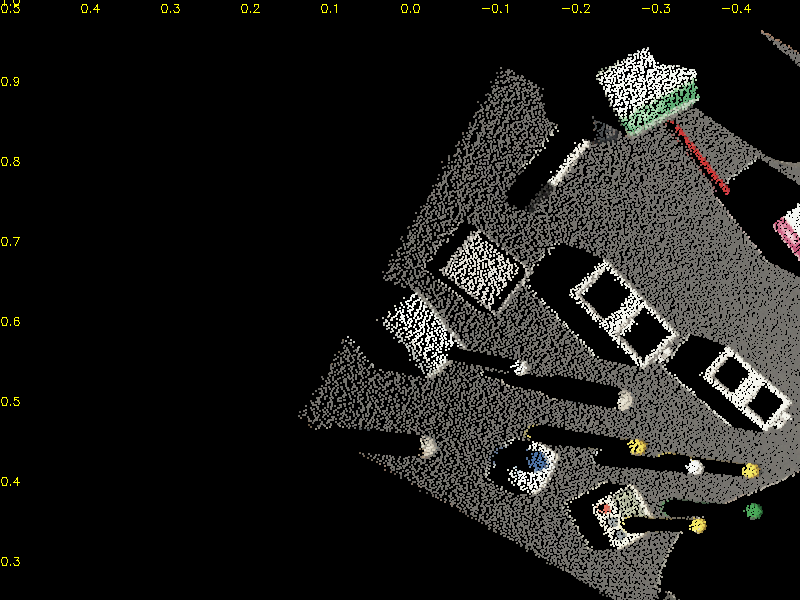

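```bash
cat > meas.py <<'E'
from h import *
from scipy.optimize import least_squares
def circ(p,r,c0):
    f=lambda c: np.hypot(p[:,0]-c[0],p[:,1]-c[1])-r
    s=least_squares(f,c0,loss="soft_l1",f_scale=0.001); return s.x,float(np.sqrt(np.mean(s.fun**2)))
if __name__=="__main__":
    C={n:np.load(f"{n}0.npz") for n in("scene","side")}
    PC={n:cloud(c) for n,c in C.items()}
    items=dict(b1=(.435,-.02,.0135,.012,.052),t1=(.537,-.136,.0098,.053,.0615),b2=(.50,-.266,.0135,.012,.052),t2=(.417,-.353,.0098,.053,.0615),
      y1=(.44,-.285,.0098,.053,.0615),y2=(.345,-.36,.0098,.053,.0615),y3=(.412,-.425,.0098,.053,.0615),g=(.36,-.43,.0098,.053,.0615))
    for k,(x,y,rad,z0,z1) in items.items():
        for n,P in PC.items():
            d=np.hypot(P[...,0]-x,P[...,1]-y)
            near=(d<.03)&(P[...,2]>.008)
            m=near&(P[...,2]>z0)&(P[...,2]<z1)
            if m.sum()<8: print(k,n,"few",m.sum());continue
            c,e=circ(P[m][:,:2],rad,(x+.0,y))
            # start biased away from camera
            o,_=rays(C[n],[[320,240]]); dirn=np.array([x,y])-o[:2];dirn/=np.linalg.norm(dirn)
            c2,e2=circ(P[m][:,:2],rad,np.median(P[m][:,:2],0)+dirn*rad)
            v,u=np.nonzero(m)
            print(k,n,np.round(c2,4),f"rms {e2:.4f} n{m.sum()} top {np.percentile(P[near][:,2],98):.4f} px",int(u.mean()),int(v.mean()),"col",C[n]["img"][m].mean(0).astype(int))
    for k,(x,y,rad,z0,z1) in dict(bs=(.60,-.27,.09,.025,.036),ts=(.51,-.425,.07,.025,.036),tray=(.66,-.09,.07,.0065,.012),cart=(.43,-.155,.045,.0095,.0145),box=(.59,-.02,.06,.024,.032),timer=(.36,-.265,.05,.016,.024)).items():
        for n,P in PC.items():
            m=(np.hypot(P[...,0]-x,P[...,1]-y)<rad)&(P[...,2]>z0)&(P[...,2]<z1)
            p=P[m]; rc=cv2.minAreaRect((p[:,:2]*1000).astype(np.float32))
            print(k,n,np.round(rc[0],1),np.round(rc[1],1),round(rc[2],1),"z",np.round(np.percentile(p[:,2],[10,50,90]),4),m.sum())
E
python3 meas.py
python3 - <<'E'
import cv2
a=cv2.imread('pics/scene0.png')[185:345,190:450]; b=cv2.imread('pics/side0.png')[160:345,195:420]
a=cv2.resize(a,(800,492),interpolation=cv2.INTER_CUBIC);cv2.imwrite('pics/crop_scene.png',a)
cv2.imwrite('pics/crop_side.png',cv2.resize(b,(720,592),interpolation=cv2.INTER_CUBIC))
E
```

```text
b1 scene [ 0.4412 -0.027 ] rms 0.0021 n262 top 0.0786 px 217 237 col [145 159 165]
b1 side [ 0.4423 -0.0274] rms 0.0022 n247 top 0.0808 px 263 194 col [125 133 135]
t1 scene [ 0.539  -0.1462] rms 0.0015 n36 top 0.0657 px 294 216 col [138 151 157]
t1 side [ 0.5418 -0.1466] rms 0.0018 n39 top 0.0667 px 322 203 col [121 130 134]
b2 scene [ 0.5006 -0.2742] rms 0.0023 n177 top 0.0811 px 345 248 col [155 168 173]
b2 side [ 0.5016 -0.2744] rms 0.0018 n343 top 0.0812 px 314 249 col [124 129 130]
t2 scene [ 0.4161 -0.3663] rms 0.0012 n56 top 0.0658 px 373 272 col [137 150 156]
t2 side [ 0.4162 -0.3662] rms 0.0011 n62 top 0.0662 px 270 268 col [119 127 131]
y1 scene [ 0.4409 -0.2941] rms 0.0012 n47 top 0.0656 px 339 255 col [ 41 126 152]
y1 side [ 0.4426 -0.2945] rms 0.0012 n59 top 0.0663 px 280 244 col [ 51 108 126]
y2 scene [ 0.3428 -0.3698] rms 0.0010 n55 top 0.0661 px 358 295 col [ 39 126 153]
y2 side [ 0.3436 -0.3691] rms 0.0011 n62 top 0.0663 px 222 274 col [ 51 113 132]
y3 scene [ 0.4117 -0.436 ] rms 0.0009 n55 top 0.0659 px 412 283 col [ 42 124 150]
y3 side [ 0.4123 -0.4353] rms 0.0011
[... 365 characters left out ...]
2.5] [113.   53.3] 49.1 z [0.026  0.0283 0.0298] 673
ts side [ 514.9 -433.2] [109.5  52.4] 48.2 z [0.0264 0.0291 0.0304] 1028
tray scene [ 655.4 -108.3] [88.4 73.1] 51.8 z [0.0067 0.0079 0.0088] 53
tray side [643.  -95.1] [ 93.9 118.8] 51.5 z [0.0069 0.0081 0.0096] 178
cart scene [ 413.3 -166. ] [47.4 60.7] 54.1 z [0.0101 0.0112 0.0127] 272
cart side [ 414.  -168.4] [44.6 63.2] 54.0 z [0.0104 0.0116 0.0129] 252
box scene [578.8 -26.6] [93.3 59.4] 40.2 z [0.0243 0.0254 0.0266] 443
box side [582.9 -27.4] [98.5 65.1] 39.4 z [0.0263 0.0278 0.029 ] 524
timer scene [ 351.7 -279.2] [64.6 60.3] 29.8 z [0.0162 0.0171 0.0184] 542
timer side [ 355.1 -280. ] [65.4 61.9] 31.0 z [0.0163 0.0172 0.0188] 473
```

View pics/crop_scene.png

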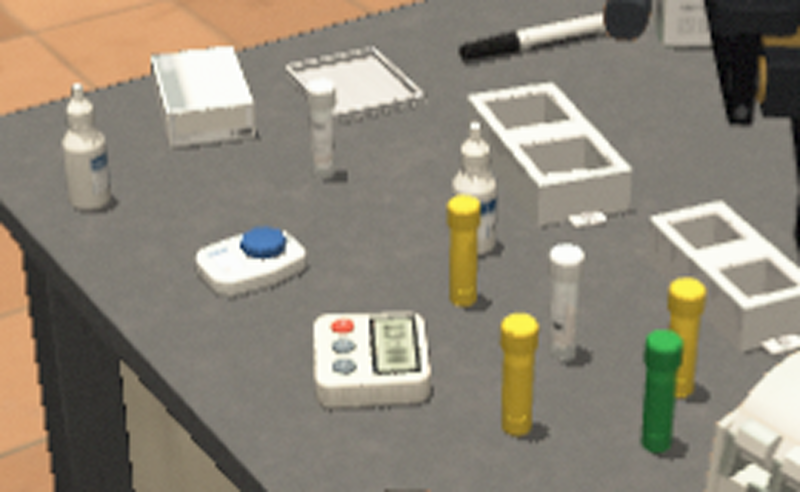

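View pics/crop_side.png

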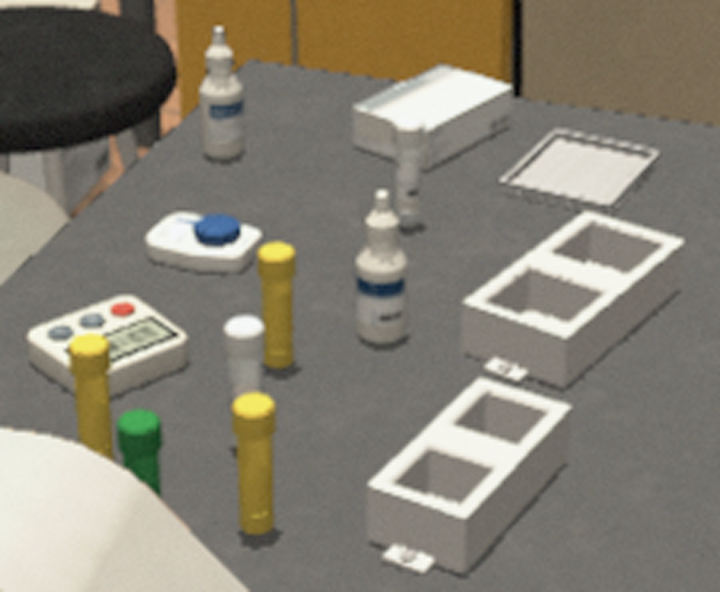

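```bash
cat > stands.py <<'E'
from h import *
C={n:np.load(f"{n}0.npz") for n in("scene","side")}
for n,c in C.items():
    P=cloud(c); im=c["img"].astype(int)
    for k,(cx,cy,z0,z1,ww,hh) in dict(bs=(.605,-.278,.0265,.033,131,63),ts=(.513,-.433,.0265,.033,106,50),tray=(.655,-.10,.006,.0125,88,73),cart=(.414,-.167,.0095,.0145,62,47)).items():
        m=(np.abs(P[...,2]-(z0+z1)/2)<(z1-z0)/2)&(np.hypot(P[...,0]-cx,P[...,1]-cy)<.08)&(im.min(2)>100)
        m8=m.astype(np.uint8)
        nl,lab,st,_=cv2.connectedComponentsWithStats(cv2.dilate(m8,np.ones((3,3),np.uint8)))
        b=1+np.argmax(st[1:,4]); mm=m&(lab==b)
        p=P[mm]*1000
        rc=cv2.minAreaRect(p[:,:2].astype(np.float32))
        print(k,n,np.round(rc[0],1),np.round(rc[1],1),round(rc[2],1),"zmed",round(np.median(p[:,2]),1),mm.sum())
E
python3 stands.py
python3 - <<'E'
from h import *
from bench import r
s=r.read_state()
c=np.load("wrist0.npz"); Rm,t=Rt(c); o=-Rm.T@t
q=R.from_quat(s["eef_rot"])
print("cam in tool mm",q.inv().apply(o-s["ee_pos"])*1000,"cam axis in tool",q.inv().apply(Rm[2]))
print("yaw",np.degrees(np.arctan2(*q.apply([1,0,0])[1::-1])))
for p in [(.416,-.366,.22),(.416,-.366,.18)]:
    print(np.round(np.r_[delta(s,p,np.radians(-45))],1))
E
```

```text
bs scene [ 604.8 -278.3] [137.1  64.4] 44.7 zmed 28.6 487
ts scene [ 512.1 -433. ] [111.5  53.3] 49.1 zmed 28.5 575
tray scene [ 662.9 -132.3] [108.3  50.5] 14.7 zmed 7.6 57
cart scene [ 413.3 -166. ] [47.4 60.7] 54.1 zmed 11.1 272
bs side [ 607.5 -279.2] [134.8  66.6] 44.0 zmed 29.3 780
ts side [ 515.  -433.1] [109.2  52.4] 48.2 zmed 29.3 913
tray side [ 660.3 -108.8] [94.1 73.5] 51.0 zmed 8.0 161
cart side [ 413.7 -168.6] [44.8 63.2] 53.0 zmed 11.6 256
cam in tool mm [ 6.77652370e-02 -7.16953818e+01 -1.55204345e+02] cam axis in tool [5.21401150e-04 2.60755535e-01 9.65404723e-01]
yaw -67.83660763378776
[-1.288e+02 -2.472e+02  1.010e+01 -0.000e+00  1.000e-01 -2.280e+01]
[-1.288e+02 -2.472e+02  5.010e+01 -0.000e+00  1.000e-01 -2.280e+01]
```

Request:
apply_moves([
  {"xyz": [-26,-50,5],"rotation": [0,0,-5],"grip": 60},
  {"xyz": [-52,-100,10],"rotation": [0,0,-10],"grip": 120},
  {"xyz": [-78,-150,10],"rotation": [0,0,-15],"grip": 120},
  {"xyz": [-104,-200,10],"rotation": [0,0,-20],"grip": 120},
  {"xyz": [-129,-247,10],"rotation": [0,0,-23],"grip": 120},
], squeeze=10)

```text
time: 0.78
ee_pos: [0.4167, -0.3642, 0.22]
eef_rot: [0.925, -0.38, -0.0, -0.0]
ft_force: [0.6, -1.0, 0.4]
width: 0.0486
```

```bash
cat > snap.py <<'E'
import sys
from h import *
from bench import r,viewer
def snap(tag,names=("wrist",)):
    for n in names:
        c=viewer.camera(n); cv2.imwrite(f"pics/{n}{tag}.png",c["img"]); np.savez(f"{n}{tag}.npz",**c)
def st():
    s=r.read_state(); q=R.from_quat(s["eef_rot"]); x=q.apply([1,0,0])
    print("t",round(s["time"],2),"tcp",np.round(s["ee_pos"],4),"yaw",round(np.degrees(np.arctan2(x[1],x[0])),1),"zax",np.round(q.apply([0,0,1]),3),"F",np.round(s["ft_force"],1),"w",round(s["width"],4)); return s
if __name__=="__main__":
    snap(sys.argv[1],sys.argv[2:] or ("wrist",)); st()
E
python3 snap.py 1
```

```text
t 0.82 tcp [ 0.4221 -0.3573  0.2202] yaw -44.1 zax [ 0.002  0.004 -1.   ] F [5.1 5.9 0.4] w 0.0475
```

View pics/wrist1.png

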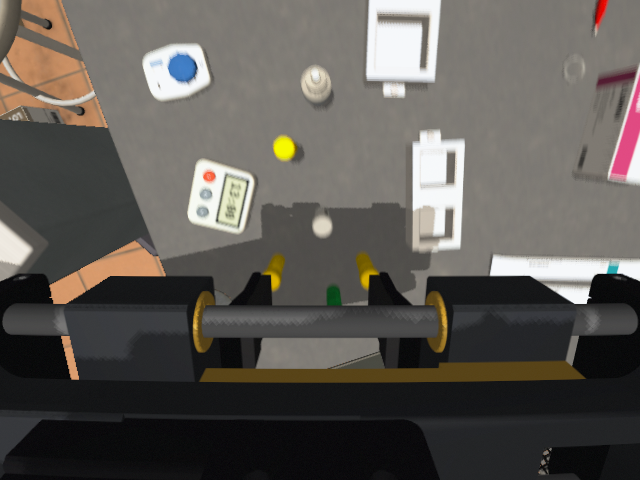

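```bash
cat > wm.py <<'E'
import sys
from meas import *
def wm(tag,things):
    c=np.load(f"wrist{tag}.npz"); P=cloud(c); im=c["img"].astype(int)
    for k,(x,y,kind) in things.items():
        d=np.hypot(P[...,0]-x,P[...,1]-y)
        if kind=="tube": m=(d<.02)&(P[...,2]>.058)
        elif kind=="bottle": m=(d<.022)&(P[...,2]>.02)
        elif kind=="stand": m=(d<.08)&(abs(P[...,2]-.030)<.004)&(im.min(2)>90)
        elif kind=="tray": m=(d<.07)&(abs(P[...,2]-.009)<.0025)
        elif kind=="cart": m=(d<.05)&(P[...,2]>.008)
        m8=m.astype(np.uint8); nl,lab,st,_=cv2.connectedComponentsWithStats(m8)
        if nl<2: print(k,"none");continue
        b=1+np.argmax(st[1:,4]); mm=lab==b
        z=np.percentile(P[mm][:,2],[5,50,95]);v,u=np.nonzero(mm)
        pts=np.c_[u,v]
        ref={"tube":.066,"stand":.030,"cart":.012,"tray":.009,"bottle":.058}[kind]
        q=onplane(c,pts,ref)[:,:2]*1000
        rc=cv2.minAreaRect(q.astype(np.float32)); ce,rr=cv2.minEnclosingCircle(q.astype(np.float32))
        print(k,"px",int(u.mean()),int(v.mean()),"z",np.round(z,4),"rect",np.round(rc[0],1),np.round(rc[1],1),round(rc[2],1),"circ",np.round(ce,1),round(rr,1))
    return c,P
if __name__=="__main__":
    wm(sys.argv[1],dict(t2=(.416,-.366,"tube"),y1=(.442,-.294,"tube"),b2=(.501,-.274,"bottle"),ts=(.514,-.433,"stand"),bs=(.606,-.279,"stand"),cart=(.414,-.167,"cart")))
E
python3 wm.py 1; python3 snap.py 2; python3 wm.py 2
```

```text
t2 px 322 227 z [0.0613 0.067  0.0683] rect [ 418.4 -366. ] [19.7 18.3] 45.3 circ [ 418.1 -366. ] 10.2
y1 px 284 150 z [0.0653 0.0669 0.0682] rect [ 443.  -294.2] [17.7 19.1] 45.2 circ [ 443.1 -294.3] 9.7
b2 px 316 87 z [0.0343 0.0536 0.0846] rect [ 499.5 -277.1] [27.3 24.8] 45.3 circ [ 499.6 -277.1] 14.1
ts px 437 196 z [0.0284 0.0311 0.0324] rect [ 515.  -432.2] [106.4  51.7] 48.4 circ [ 514.9 -432.3] 58.1
bs px 403 36 z [0.0284 0.031  0.0324] rect [ 586.  -300.2] [69.6 64.5] 44.6 circ [ 586.4 -300.1] 46.5
cart px 177 73 z [0.0114 0.0133 0.0223] rect [ 417.4 -166.5] [46.3 63.6] 60.8 circ [ 418.6 -166.3] 34.1
t 0.88 tcp [ 0.4202 -0.36    0.2201] yaw -44.2 zax [ 0.001  0.003 -1.   ] F [-0.1  0.1  0.2] w 0.0471
t2 px 323 237 z [0.0615 0.0669 0.0683] rect [ 418.3 -366.1] [20.  18.5] 45.9 circ [ 418.3 -366.2] 10.4
y1 px 286 161 z [0.0651 0.0669 0.0681] rect [ 442.9 -294.6] [18.  18.5] 45.8 circ [ 443.2 -294.4] 9.6
b2 px 318 98 z [0.0373 0.0526 0.0846] rect [ 499.4 -276.4] [27.7 25. ] 46.4 circ [ 499.5 -276.4] 13.8
ts px 437 207 z [0.0288 0.0311 0.0324] rect [ 515.  -432.2] [106.5  51.7] 48.4 circ [ 515.2 -432.5] 58.2
bs px 406 40 z [0.0292 0.0311 0.0324] rect [ 590.  -296.3] [80.6 64.6] 44.5 circ [ 590.3 -296.6] 51.0
cart px 180 82 z [0.0114 0.0133 0.0223] rect [ 417.7 -166.3] [46.6 63.2] 58.7 circ [ 418.  -166.2] 33.5
```

```bash
cat > go.py <<'E'
import sys
from snap import *
# usage: go.py yaw x y z [x y z ...]  (mm)
s=st(); a=list(map(float,sys.argv[1:]))
for i in range(1,len(a),3):
    d,rv=delta(s,np.array(a[i:i+3])/1000,np.radians(a[0]))
    print(a[i:i+3],"->",np.round(d,1),"rot",np.round(rv,1))
E
python3 go.py -42 417.5 -366.2 220  417.5 -366.2 46 417.5 -366.2 116
```

```text
t 0.88 tcp [ 0.4202 -0.36    0.2201] yaw -44.2 zax [ 0.001  0.003 -1.   ] F [-0.1  0.1  0.2] w 0.0471
[417.5, -366.2, 220.0] -> [2.4 6.3 0.1] rot [-0.2  0.1 -2.2]
[417.5, -366.2, 46.0] -> [  2.6   6.8 174.1] rot [-0.2  0.1 -2.2]
[417.5, -366.2, 116.0] -> [  2.5   6.6 104.1] rot [-0.2  0.1 -2.2]
```

Request:
apply_moves([
  {"xyz": [2.5,6.5,20],"rotation": [0,0,-2.2],"grip": 120},
  {"xyz": [2.5,6.5,60],"rotation": [0,0,-2.2],"grip": 120},
  {"xyz": [2.5,6.5,95],"rotation": [0,0,-2.2],"grip": 120},
  {"xyz": [2.5,6.5,95],"rotation": [0,0,-2.2],"grip": 120},
])

```text
time: 1.38
ee_pos: [0.4158, -0.3653, 0.1227]
eef_rot: [0.933, -0.359, -0.002, -0.002]
ft_force: [0.0, 0.3, 1.1]
width: 0.0462
```

```bash
python3 snap.py 3; python3 wm.py 3 | grep t2;  python3 go.py -42 417.5 -366.2 46
```

```text
t 1.43 tcp [ 0.4169 -0.3661  0.1248] yaw -42.1 zax [-0.     0.004 -1.   ] F [0.1 0.  1.2] w 0.046
t2 px 323 259 z [0.0613 0.0669 0.0681] rect [ 418.4 -366.2] [20.3 18.7] 48.0 circ [ 418.3 -366.1] 10.5
t 1.43 tcp [ 0.4169 -0.3661  0.1248] yaw -42.1 zax [-0.     0.004 -1.   ] F [0.1 0.  1.2] w 0.046
[417.5, -366.2, 46.0] -> [ 0.8 -0.  78.8] rot [-0.2  0.2 -0.1]
```

View pics/wrist3.png

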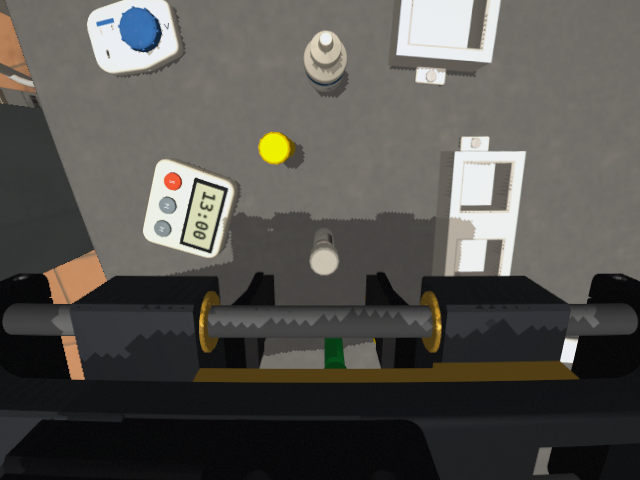

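Request:
apply_moves([
  {"xyz": [0.8,0,50],"rotation": [0,0,0],"grip": 120},
  {"xyz": [0.8,0,79],"rotation": [0,0,0],"grip": 120},
  {"xyz": [0.8,0,79],"rotation": [0,0,0],"grip": 120},
  {"xyz": [0.8,0,79],"rotation": [0,0,0],"grip": 255},
  {"xyz": [0.8,0,79],"rotation": [0,0,0],"grip": 255},
], squeeze=12)

```text
time: 2.05
ee_pos: [0.4186, -0.3671, 0.0479]
eef_rot: [0.933, -0.359, 0.001, -0.001]
ft_force: [-0.1, -0.5, -0.2]
width: 0.0334
```

Request:
apply_moves([
  {"xyz": [0,0,0],"rotation": [0,0,0],"grip": 255},
  {"xyz": [0,0,0],"rotation": [0,0,0],"grip": 255},
  {"xyz": [0,0,-4],"rotation": [0,0,0],"grip": 255},
  {"xyz": [0,0,-40],"rotation": [0,0,0],"grip": 255},
  {"xyz": [0,0,-72],"rotation": [0,0,0],"grip": 255},
])

```text
time: 2.68
ee_pos: [0.4182, -0.3671, 0.1209]
eef_rot: [0.933, -0.359, 0.0, -0.002]
ft_force: [0.6, -0.1, -0.3]
width: 0.0192
```

```bash
python3 snap.py 4;  python3 go.py -41.6 496.4 -453.1 118 496.4 -453.1 52
```

```text
t 2.73 tcp [ 0.42   -0.3685  0.1254] yaw -42.1 zax [ 0.006 -0.001 -1.   ] F [ 2.9 -1.7  2.9] w 0.0193
t 2.73 tcp [ 0.42   -0.3685  0.1254] yaw -42.1 zax [ 0.006 -0.001 -1.   ] F [ 2.9 -1.7  2.9] w 0.0193
[496.4, -453.1, 118.0] -> [113.4  11.7   8. ] rot [-0.2 -0.3 -0.5]
[496.4, -453.1, 52.0] -> [113.   11.9  74. ] rot [-0.2 -0.3 -0.5]
```

View pics/wrist4.png

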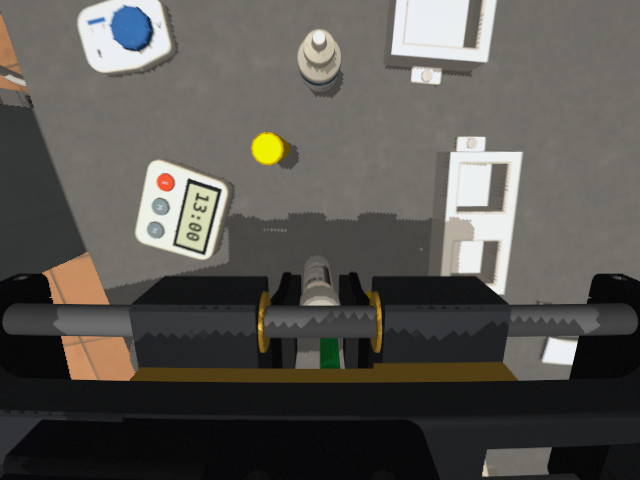

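Request:
apply_moves([
  {"xyz": [35,4,4],"rotation": [0,0,0],"grip": 255},
  {"xyz": [75,8,8],"rotation": [0,0,0],"grip": 255},
  {"xyz": [113.2,11.8,8],"rotation": [0,0,0],"grip": 255},
  {"xyz": [113.2,11.8,10],"rotation": [0,0,0],"grip": 255},
  {"xyz": [113.2,11.8,20],"rotation": [0,0,0],"grip": 255},
])

```text
time: 3.35
ee_pos: [0.4963, -0.4527, 0.1058]
eef_rot: [0.933, -0.359, 0.003, -0.001]
ft_force: [1.0, 0.3, -0.3]
width: 0.0188
```

```bash
python3 snap.py 5; python3 wm.py 5 | grep ts;   python3 go.py -41.6 496.4 -453.1 52
```

```text
t 3.4 tcp [ 0.4953 -0.452   0.1039] yaw -42.0 zax [ 0.004  0.    -1.   ] F [ 0.2  0.9 -2.2] w 0.0192
ts px 318 197 z [0.0296 0.0311 0.0323] rect [ 518.1 -428.9] [96.3 50.4] 48.6 circ [ 518.8 -428.4] 53.0
t 3.4 tcp [ 0.4953 -0.452   0.1039] yaw -42.0 zax [ 0.004  0.    -1.   ] F [ 0.2  0.9 -2.2] w 0.0192
[496.4, -453.1, 52.0] -> [ 1.4  0.3 51.9] rot [-0.2 -0.2 -0.4]
```

View pics/wrist5.png

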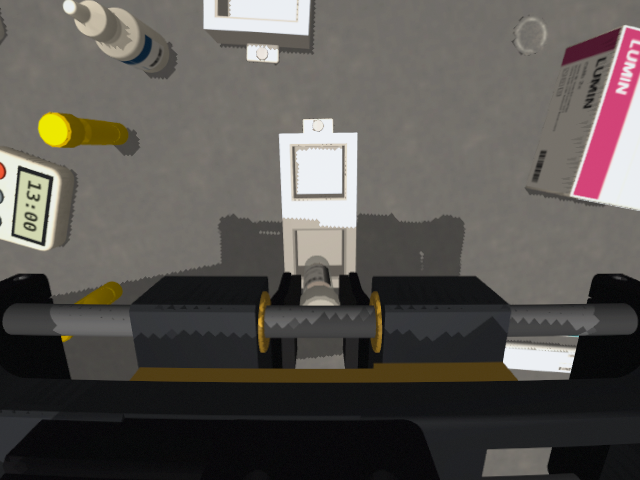

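Request:
apply_moves([
  {"xyz": [1.4,0.3,25],"rotation": [0,0,0],"grip": 255},
  {"xyz": [1.4,0.3,44],"rotation": [0,0,0],"grip": 255},
  {"xyz": [1.4,0.3,51],"rotation": [0,0,0],"grip": 255},
  {"xyz": [1.4,0.3,52],"rotation": [0,0,0],"grip": 255},
  {"xyz": [1.4,0.3,52],"rotation": [0,0,0],"grip": 255},
])

```text
time: 4.03
ee_pos: [0.4965, -0.4531, 0.0524]
eef_rot: [0.933, -0.359, 0.002, -0.001]
ft_force: [-0.1, 0.5, 2.1]
width: 0.0185
```

```bash
python3 snap.py 6 side;   python3 go.py -41.6 496.4 -453.1 51; python3 -c "
import cv2;a=cv2.imread('pics/side6.png')[200:380,220:440];cv2.imwrite('pics/side6c.png',cv2.resize(a,(660,540)))"
```

```text
t 4.08 tcp [ 0.4965 -0.4531  0.0523] yaw -42.0 zax [ 0.005  0.    -1.   ] F [-0.8  0.8  2.8] w 0.0188
t 4.08 tcp [ 0.4965 -0.4531  0.0523] yaw -42.0 zax [ 0.005  0.    -1.   ] F [-0.8  0.8  2.8] w 0.0188
[496.4, -453.1, 51.0] -> [-0.1  0.   1.3] rot [-0.2 -0.2 -0.4]
```

View pics/side6c.png

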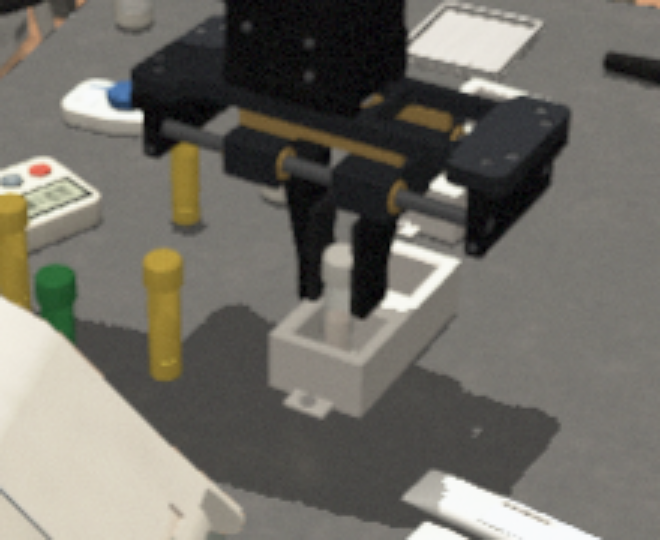

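Request:
apply_moves([
  {"xyz": [0,0,0],"rotation": [0,0,0],"grip": 200},
  {"xyz": [0,0,0],"rotation": [0,0,0],"grip": 120},
  {"xyz": [0,0,0],"rotation": [0,0,0],"grip": 120},
  {"xyz": [0,0,-40],"rotation": [0,0,0],"grip": 120},
  {"xyz": [0,0,-100],"rotation": [0,0,0],"grip": 120},
])

```text
time: 4.7
ee_pos: [0.495, -0.4524, 0.1515]
eef_rot: [0.933, -0.359, 0.0, -0.002]
ft_force: [1.2, -0.5, -0.2]
width: 0.0445
```

```bash
python3 snap.py 7;   python3 go.py -41.6 541 -146.5 160; python3 wm.py 7
```

```text
t 4.75 tcp [ 0.4983 -0.4549  0.1625] yaw -42.0 zax [ 0.012 -0.006 -1.   ] F [ 1.6 -1.7  8.7] w 0.0447
t 4.75 tcp [ 0.4983 -0.4549  0.1625] yaw -42.0 zax [ 0.012 -0.006 -1.   ] F [ 1.6 -1.7  8.7] w 0.0447
[541.0, -146.5, 160.0] -> [-174.9 -257.6    1.2] rot [-0.2 -0.7 -0.4]
t2 none
y1 px 108 131 z [0.06   0.0666 0.068 ] rect [ 445.1 -295.8] [18.2 23.6] 47.2 circ [ 444.9 -295.9] 11.8
b2 px 156 52 z [0.0259 0.0515 0.0831] rect [ 503.7 -279.2] [25.5 48.1] 11.9 circ [ 502.7 -279.4] 24.1
ts px 321 198 z [0.0297 0.0311 0.0323] rect [ 514.6 -432.8] [106.8  50.3] 48.6 circ [ 515.  -432.8] 58.6
bs px 270 32 z [0.0294 0.031  0.0323] rect [ 573.6 -312.7] [35.1 63.7] 46.8 circ [ 574.3 -311.9] 35.9
cart px 20 35 z [0.01   0.0133 0.0223] rect [ 426.8 -178.3] [52.2 41.3] 37.3 circ [ 422.7 -173.8] 29.4
```

View pics/wrist7.png

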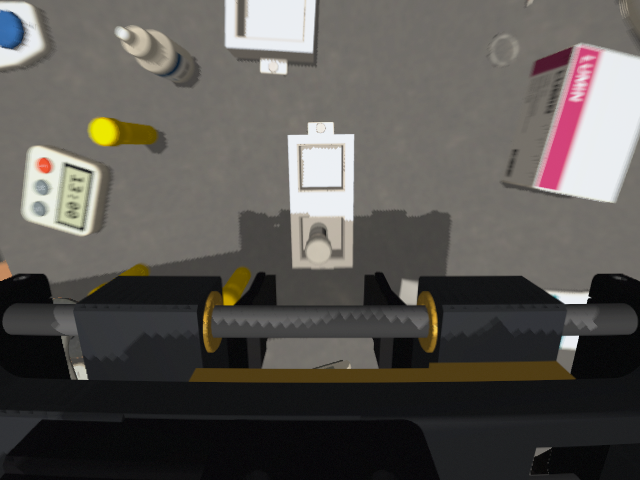

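Request:
apply_moves([
  {"xyz": [-30,-44,1],"rotation": [0,0,0],"grip": 120},
  {"xyz": [-66,-97,1],"rotation": [0,-0.5,0],"grip": 120},
  {"xyz": [-102,-150,1],"rotation": [0,-0.7,0],"grip": 120},
  {"xyz": [-138,-203,1],"rotation": [0,-0.7,0],"grip": 120},
  {"xyz": [-174,-256,1],"rotation": [0,-0.7,0],"grip": 120},
])

```text
time: 5.38
ee_pos: [0.5399, -0.1526, 0.1604]
eef_rot: [0.933, -0.359, 0.001, -0.002]
ft_force: [1.9, 0.6, 0.1]
width: 0.0462
```

Request:
apply_moves([
  {"xyz": [0,0,0],"rotation": [0,0,0],"grip": 120},
  {"xyz": [0,0,0],"rotation": [0,0,0],"grip": 120},
])

```text
time: 5.62
ee_pos: [0.5399, -0.153, 0.1604]
eef_rot: [0.933, -0.359, 0.002, -0.001]
ft_force: [0.3, -0.4, -0.3]
width: 0.0458
```

```bash
python3 snap.py 8;   python3 go.py -41.6 541 -146.5 160
python3 - <<'E'
from wm import *
wm(8,dict(t1=(.541,-.1465,"tube"),tray=(.656,-.107,"tray"),b2=(.501,-.2745,"bottle"),bs=(.606,-.279,"stand")))
E
```

```text
t 5.67 tcp [ 0.5397 -0.1539  0.1603] yaw -42.1 zax [ 0.004  0.001 -1.   ] F [ 0.5 -0.1 -0.6] w 0.0462
t 5.67 tcp [ 0.5397 -0.1539  0.1603] yaw -42.1 zax [ 0.004  0.001 -1.   ] F [ 0.5 -0.1 -0.6] w 0.0462
[541.0, -146.5, 160.0] -> [-4.  -6.4  0.3] rot [-0.2 -0.1 -0.5]
t1 px 303 376 z [0.2494 0.2519 0.2569] rect [ 450.1 -232.3] [24.8 71.2] 48.0 circ [ 453.4 -228.6] 36.0
tray px 391 87 z [0.0075 0.0098 0.0111] rect [ 661.1 -106.7] [88.5 73.5] 51.6 circ [ 660.5 -106.4] 56.4
b2 px 369 353 z [0.0232 0.0437 0.0568] rect [ 506.1 -254.1] [31.5 14.1] 60.5 circ [ 508.8 -255.6] 16.2
bs px 479 238 z [0.0285 0.031  0.0323] rect [ 635.5 -252.1] [57.6 65.2] 45.7 circ [ 634.8 -251.3] 42.4
```

View pics/wrist8.png

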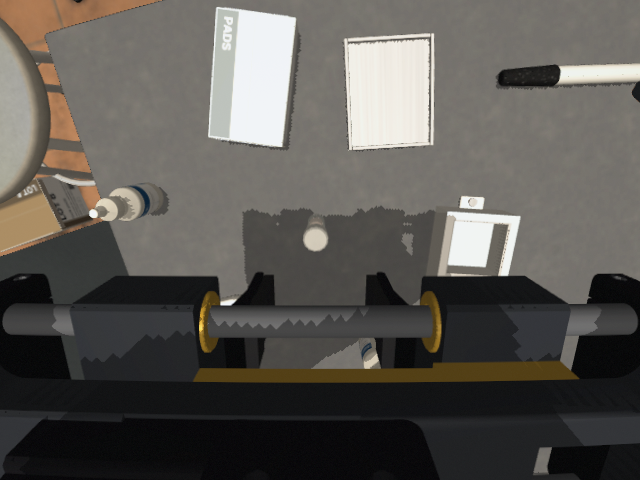

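```bash
sed -i 's/m=(d<.02)&(P\[...,2\]>.058)/m=(d<.025)\&(P[...,2]>.058)\&(P[...,2]<.075)/' wm.py
python3 - <<'E'
from wm import *
wm(8,dict(t1=(.541,-.1465,"tube")))
E
python3 go.py -42 541.5 -146.8 110 541.5 -146.8 46
```

```text
t1 px 315 238 z [0.0613 0.0669 0.0682] rect [ 541.7 -146.7] [20.  17.9] 47.9 circ [ 541.8 -146.7] 10.2
t 5.67 tcp [ 0.5397 -0.1539  0.1603] yaw -42.1 zax [ 0.004  0.001 -1.   ] F [ 0.5 -0.1 -0.6] w 0.0462
[541.5, -146.8, 110.0] -> [-3.5 -6.3 50.3] rot [-0.2 -0.1 -0.1]
[541.5, -146.8, 46.0] -> [ -3.7  -6.1 114.3] rot [-0.2 -0.1 -0.1]
```

Request:
apply_moves([
  {"xyz": [-3.6,-6.2,15],"rotation": [0,0,0],"grip": 120},
  {"xyz": [-3.6,-6.2,45],"rotation": [0,0,0],"grip": 120},
  {"xyz": [-3.6,-6.2,80],"rotation": [0,0,0],"grip": 120},
  {"xyz": [-3.6,-6.2,114],"rotation": [0,0,0],"grip": 120},
  {"xyz": [-3.6,-6.2,114],"rotation": [0,0,0],"grip": 120},
])

```text
time: 6.3
ee_pos: [0.5392, -0.1468, 0.0431]
eef_rot: [0.933, -0.36, -0.001, -0.001]
ft_force: [-0.3, 0.2, 0.6]
width: 0.0464
```

Request:
apply_moves([
  {"xyz": [0,0,0],"rotation": [0,0,0],"grip": 255},
  {"xyz": [0,0,0],"rotation": [0,0,0],"grip": 255},
  {"xyz": [0,0,0],"rotation": [0,0,0],"grip": 255},
  {"xyz": [0,0,0],"rotation": [0,0,0],"grip": 255},
])

```text
time: 6.8
ee_pos: [0.5396, -0.147, 0.0439]
eef_rot: [0.933, -0.36, -0.001, -0.001]
ft_force: [0.1, 0.2, 2.4]
width: 0.0188
```

```bash
python3 go.py -41.6 541.5 -146.8 160 533.6 -411.3 160
```

```text
t 6.8 tcp [ 0.5396 -0.147   0.0439] yaw -42.2 zax [-0.001  0.003 -1.   ] F [0.1 0.2 2.4] w 0.0188
[541.5, -146.8, 160.0] -> [   1.    -1.5 -116.1] rot [-0.1  0.1 -0.6]
[533.6, -411.3, 160.0] -> [ 172.8  199.7 -116.8] rot [-0.1  0.1 -0.6]
```

Request:
apply_moves([
  {"xyz": [0,0,-8],"rotation": [0,0,0],"grip": 255},
  {"xyz": [0,0,-55],"rotation": [0,0,0],"grip": 255},
  {"xyz": [1,0,-110],"rotation": [0,0,0],"grip": 255},
  {"xyz": [35,40,-113],"rotation": [0,0,-0.6],"grip": 255},
  {"xyz": [70,80,-113],"rotation": [0,0,-0.6],"grip": 255},
])

```text
time: 7.42
ee_pos: [0.5385, -0.2546, 0.1586]
eef_rot: [0.935, -0.354, 0.001, -0.001]
ft_force: [0.5, -0.9, 0.1]
width: 0.0186
```

```bash
python3 go.py -41.6 533.6 -411.3 140
```

```text
t 7.42 tcp [ 0.5385 -0.2546  0.1586] yaw -41.5 zax [ 0.002  0.001 -1.   ] F [ 0.5 -0.9  0.1] w 0.0186
[533.6, -411.3, 140.0] -> [100.2 120.7  18.4] rot [-0.1 -0.   0.1]
```

Request:
apply_moves([
  {"xyz": [35,42,0],"rotation": [0,0,0],"grip": 255},
  {"xyz": [70,84,0],"rotation": [0,0,0],"grip": 255},
  {"xyz": [100,120.5,18],"rotation": [0,0,0],"grip": 255},
  {"xyz": [100,120.5,40],"rotation": [0,0,0],"grip": 255},
  {"xyz": [100,120.5,56],"rotation": [0,0,0],"grip": 255},
])

```text
time: 8.05
ee_pos: [0.5334, -0.4109, 0.1016]
eef_rot: [0.935, -0.354, 0.0, -0.001]
ft_force: [0.5, 0.4, 0.6]
width: 0.0182
```

```bash
python3 snap.py 9; python3 go.py -41.6 533.6 -411.3 49
```

```text
t 8.1 tcp [ 0.533  -0.4097  0.0996] yaw -41.4 zax [-0.001  0.004 -1.   ] F [-0.   0.5 -2.1] w 0.0183
t 8.1 tcp [ 0.533  -0.4097  0.0996] yaw -41.4 zax [-0.001  0.004 -1.   ] F [-0.   0.5 -2.1] w 0.0183
[533.6, -411.3, 49.0] -> [ 1.7  0.9 50.6] rot [-0.1  0.2  0.2]
```

View pics/wrist9.png

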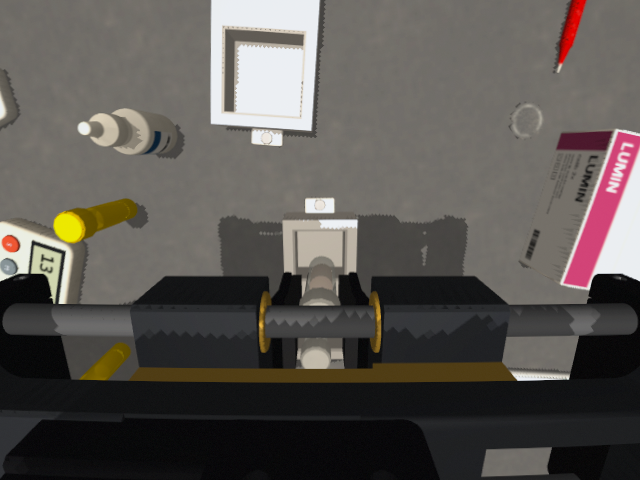

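Request:
apply_moves([
  {"xyz": [1.5,0.9,25],"rotation": [0,0,0],"grip": 255},
  {"xyz": [1.5,0.9,43],"rotation": [0,0,0],"grip": 255},
  {"xyz": [1.5,0.9,49],"rotation": [0,0,0],"grip": 255},
  {"xyz": [1.5,0.9,50.5],"rotation": [0,0,0],"grip": 255},
  {"xyz": [1.5,0.9,50.5],"rotation": [0,0,0],"grip": 255},
])

```text
time: 8.72
ee_pos: [0.5339, -0.4114, 0.0499]
eef_rot: [0.935, -0.354, -0.0, -0.001]
ft_force: [-0.8, 0.3, -0.5]
width: 0.0185
```

Request:
apply_moves([
  {"xyz": [0,0,0],"rotation": [0,0,0],"grip": 200},
  {"xyz": [0,0,0],"rotation": [0,0,0],"grip": 120},
  {"xyz": [0,0,0],"rotation": [0,0,0],"grip": 120},
  {"xyz": [0,0,-40],"rotation": [0,0,0],"grip": 90},
  {"xyz": [0,0,-95],"rotation": [0,0,0],"grip": 90},
])

```text
time: 9.35
ee_pos: [0.5329, -0.4111, 0.1446]
eef_rot: [0.935, -0.354, -0.002, -0.002]
ft_force: [0.8, 0.1, 1.1]
width: 0.0502
```

```bash
python3 snap.py 10; python3 go.py -45 500 -276 150
```

```text
t 9.4 tcp [ 0.5363 -0.4132  0.1545] yaw -41.5 zax [ 0.008 -0.002 -1.   ] F [ 2.8 -1.1  7.6] w 0.0527
t 9.4 tcp [ 0.5363 -0.4132  0.1545] yaw -41.5 zax [ 0.008 -0.002 -1.   ] F [ 2.8 -1.1  7.6] w 0.0527
[500.0, -276.0, 150.0] -> [-118.   -78.8    3.9] rot [-0.2 -0.4  3.6]
```

View pics/wrist10.png

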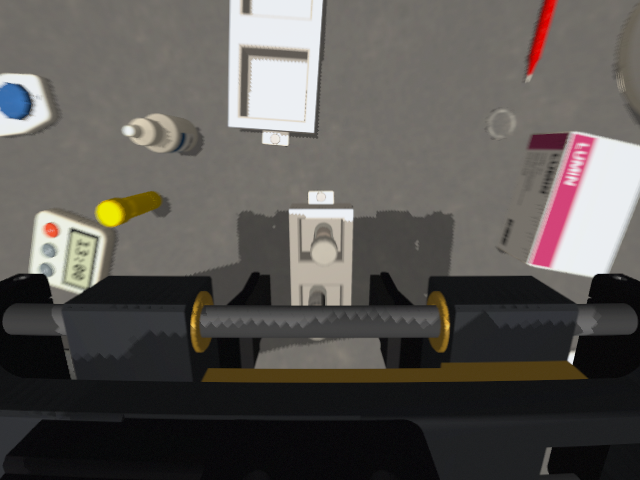

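Request:
apply_moves([
  {"xyz": [-38,-26,4],"rotation": [0,0,2],"grip": 85},
  {"xyz": [-78,-52,4],"rotation": [0,0,3.6],"grip": 85},
  {"xyz": [-118,-79,4],"rotation": [0,0,3.6],"grip": 85},
  {"xyz": [-118,-79,4],"rotation": [0,0,3.6],"grip": 85},
])

```text
time: 9.9
ee_pos: [0.5003, -0.2721, 0.1503]
eef_rot: [0.925, -0.381, 0.004, -0.001]
ft_force: [-0.3, -0.5, 0.6]
width: 0.0581
```

```bash
python3 snap.py 11; python3 go.py -45 500.5 -275.5 41
python3 - <<'E'
from wm import *
c=np.load("wrist11.npz");P=cloud(c)
d=np.hypot(P[...,0]-.5005,P[...,1]+.2755)
m=(d<.03)&(P[...,2]>.059)&(P[...,2]<.09); v,u=np.nonzero(m)
print("noz",np.median(P[m],0),m.sum(),P[m][:,2].max(), u.mean(),v.mean())
mt=m&(P[...,2]>.080);print("tip",np.mean(P[mt],0),mt.sum())
m=(d<.03)&(P[...,2]>.015)&(P[...,2]<.050); print("body",circ(P[m][:,:2],.0135,(.5005,-.2755)),m.sum())
wm(11,dict(bs=(.606,-.279,"stand")))
E
```

```text
t 9.95 tcp [ 0.5004 -0.2746  0.1504] yaw -44.9 zax [ 0.009 -0.003 -1.   ] F [-1.  -1.1  0.3] w 0.0576
t 9.95 tcp [ 0.5004 -0.2746  0.1504] yaw -44.9 zax [ 0.009 -0.003 -1.   ] F [-1.  -1.1  0.3] w 0.0576
[500.5, -275.5, 41.0] -> [-1.000e-01  1.000e+00  1.094e+02] rot [-0.2 -0.5  0.1]
noz [ 0.50366532 -0.27211808  0.07200036] 503 0.08642422261074212 321.7594433399602 250.5347912524851
tip [ 0.50204787 -0.27395386  0.08448178] 97
body (array([ 0.50099195, -0.27501544]), 0.0011758788934280744) 508
bs px 423 140 z [0.0286 0.031  0.0323] rect [ 608.4 -278.3] [132.   64.9] 44.6 circ [ 608.5 -278.3] 72.8
```

View pics/wrist11.png

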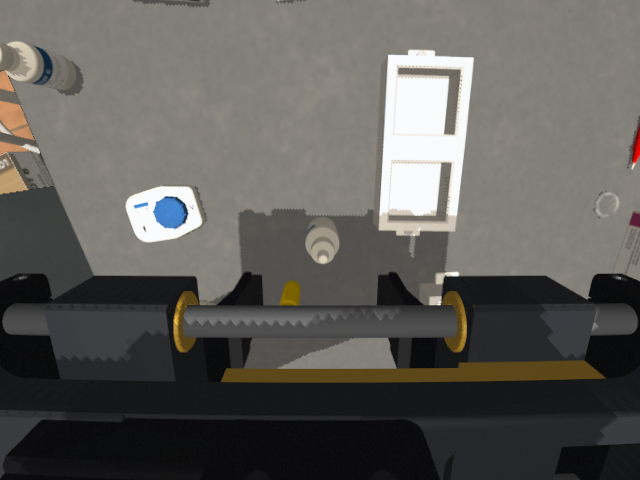

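Request:
apply_moves([
  {"xyz": [0,0.5,40],"rotation": [0,-0.5,0],"grip": 85},
  {"xyz": [0,0.5,80],"rotation": [0,-0.5,0],"grip": 85},
  {"xyz": [0,0.5,108],"rotation": [0,-0.5,0],"grip": 85},
  {"xyz": [0,0.5,108],"rotation": [0,-0.5,0],"grip": 85},
  {"xyz": [0,0.5,108],"rotation": [0,-0.5,0],"grip": 140},
])

```text
time: 10.58
ee_pos: [0.5016, -0.2762, 0.0435]
eef_rot: [0.924, -0.382, 0.001, -0.002]
ft_force: [-0.0, -1.0, 0.4]
width: 0.0539
```

Request:
apply_moves([
  {"xyz": [0,0,0],"rotation": [0,0,0],"grip": 255},
  {"xyz": [0,0,0],"rotation": [0,0,0],"grip": 255},
  {"xyz": [0,0,0],"rotation": [0,0,0],"grip": 255},
  {"xyz": [0,0,0],"rotation": [0,0,0],"grip": 255},
])

```text
time: 11.08
ee_pos: [0.5019, -0.2764, 0.044]
eef_rot: [0.924, -0.382, 0.002, -0.002]
ft_force: [-0.1, 0.7, 3.2]
width: 0.0266
```

```bash
python3 go.py -45 501 -275 100 584.2 -302.2 100 584.2 -302.2 46
```

```text
t 11.07 tcp [ 0.5019 -0.2764  0.044 ] yaw -45.0 zax [ 0.004  0.002 -1.   ] F [-0.1  0.7  3.2] w 0.0266
[501.0, -275.0, 100.0] -> [ -1.5  -0.6 -56. ] rot [-0.3 -0.1  0. ]
[584.2, -302.2, 100.0] -> [ 76.6 -40.1 -55.7] rot [-0.3 -0.1  0. ]
[584.2, -302.2, 46.0] -> [ 76.5 -39.9  -1.7] rot [-0.3 -0.1  0. ]
```

Request:
apply_moves([
  {"xyz": [0,0,-8],"rotation": [0,0,0],"grip": 255},
  {"xyz": [0,0,-55],"rotation": [0,0,0],"grip": 255},
  {"xyz": [35,-18,-58],"rotation": [0,0,0],"grip": 255},
  {"xyz": [76.5,-40,-56],"rotation": [0,0,0],"grip": 255},
  {"xyz": [76.5,-40,-56],"rotation": [0,0,0],"grip": 255},
])

```text
time: 11.7
ee_pos: [0.5861, -0.3019, 0.0997]
eef_rot: [0.924, -0.382, 0.002, -0.002]
ft_force: [-0.1, 0.6, -1.3]
width: 0.0266
```

```bash
python3 snap.py 12; python3 go.py -45 584.2 -302.2 49
```

```text
t 11.75 tcp [ 0.5846 -0.3018  0.0998] yaw -44.9 zax [ 0.004  0.003 -1.   ] F [-1.1  0.3 -0.9] w 0.0269
t 11.75 tcp [ 0.5846 -0.3018  0.0998] yaw -44.9 zax [ 0.004  0.003 -1.   ] F [-1.1  0.3 -0.9] w 0.0269
[584.2, -302.2, 49.0] -> [-0.   0.8 50.8] rot [-0.3 -0.   0.1]
```

View pics/wrist12.png

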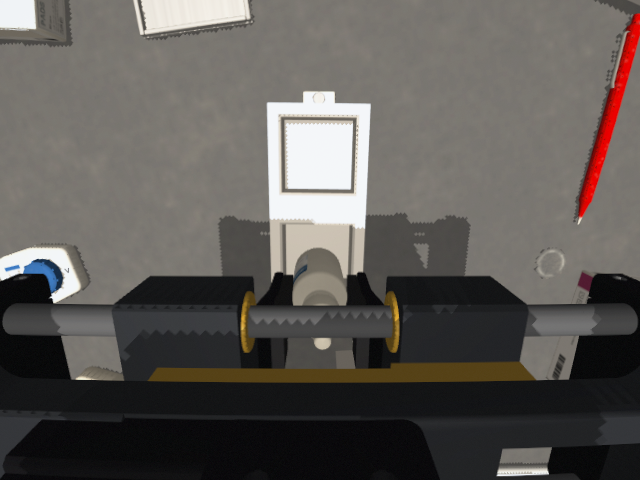

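Request:
apply_moves([
  {"xyz": [0,0.5,25],"rotation": [0,0,0],"grip": 255},
  {"xyz": [0,0.5,43],"rotation": [0,0,0],"grip": 255},
  {"xyz": [0,0.5,49],"rotation": [0,0,0],"grip": 255},
  {"xyz": [0,0.5,51],"rotation": [0,0,0],"grip": 255},
  {"xyz": [0,0.5,51],"rotation": [0,0,0],"grip": 255},
])

```text
time: 12.38
ee_pos: [0.5847, -0.3022, 0.0494]
eef_rot: [0.924, -0.382, 0.002, -0.002]
ft_force: [-0.3, -0.1, -0.1]
width: 0.027
```

Request:
apply_moves([
  {"xyz": [0,0,0],"rotation": [0,0,0],"grip": 170},
  {"xyz": [0,0,0],"rotation": [0,0,0],"grip": 85},
  {"xyz": [0,0,0],"rotation": [0,0,0],"grip": 85},
  {"xyz": [0,0,-40],"rotation": [0,0,0],"grip": 85},
  {"xyz": [0,0,-100],"rotation": [0,0,0],"grip": 85},
])

```text
time: 13.0
ee_pos: [0.5831, -0.3019, 0.1488]
eef_rot: [0.924, -0.382, -0.0, -0.002]
ft_force: [1.8, -0.4, -0.1]
width: 0.0558
```

```bash
python3 snap.py 13; python3 go.py -45 441.5 -27.3 155
```

```text
t 13.05 tcp [ 0.587  -0.3035  0.1596] yaw -44.9 zax [ 0.013 -0.001 -1.   ] F [ 2.2 -0.8  7.7] w 0.0566
t 13.05 tcp [ 0.587  -0.3035  0.1596] yaw -44.9 zax [ 0.013 -0.001 -1.   ] F [ 2.2 -0.8  7.7] w 0.0566
[441.5, -27.3, 155.0] -> [-298.1  -92.7    2.4] rot [-0.5 -0.6  0.1]
```

View pics/wrist13.png

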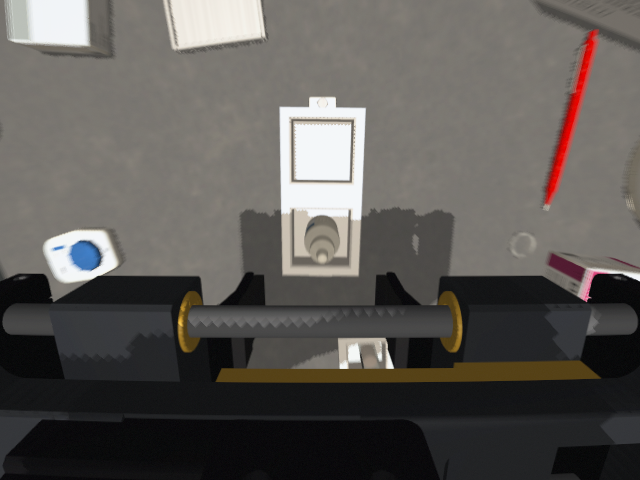

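Request:
apply_moves([
  {"xyz": [-57,-18,2],"rotation": [0,-0.5,0],"grip": 85},
  {"xyz": [-116,-36,2],"rotation": [0,-0.5,0],"grip": 85},
  {"xyz": [-175,-54,2],"rotation": [0,-0.5,0],"grip": 85},
  {"xyz": [-234,-72,2],"rotation": [0,-0.5,0],"grip": 85},
  {"xyz": [-293,-91,2],"rotation": [0,-0.5,0],"grip": 85},
])

```text
time: 13.68
ee_pos: [0.4429, -0.0306, 0.1555]
eef_rot: [0.924, -0.382, 0.003, -0.004]
ft_force: [1.5, 0.9, 0.7]
width: 0.0577
```

Request:
apply_moves([
  {"xyz": [0,0,0],"rotation": [0,0,0],"grip": 85},
  {"xyz": [0,0,0],"rotation": [0,0,0],"grip": 85},
])

```text
time: 13.92
ee_pos: [0.4432, -0.0309, 0.1559]
eef_rot: [0.924, -0.382, 0.003, -0.003]
ft_force: [0.5, -0.4, 0.3]
width: 0.0581
```

```bash
python3 snap.py 14; python3 go.py -45 441.5 -27.3 41
python3 - <<'E'
from wm import *
from bench import r
print(np.round(r.read_state()["joint_positions"],2))
c=np.load("wrist14.npz");P=cloud(c)
d=np.hypot(P[...,0]-.4415,P[...,1]+.0273)
m=(d<.03)&(P[...,2]>.015)&(P[...,2]<.050); print("body",circ(P[m][:,:2],.0135,(.4415,-.0273)),m.sum(),P[d<.02][:,2].max())
E
```

```text
t 13.97 tcp [ 0.4434 -0.0314  0.1557] yaw -45.0 zax [ 0.009  0.004 -1.   ] F [ 0.1 -1.7  0.1] w 0.0579
t 13.97 tcp [ 0.4434 -0.0314  0.1557] yaw -45.0 zax [ 0.009  0.004 -1.   ] F [ 0.1 -1.7  0.1] w 0.0579
[441.5, -27.3, 41.0] -> [ -4.6  -0.6 114.7] rot [-0.5 -0.2  0. ]
[ 0.48  0.02 -0.51  1.99  0.    1.13 -0.81]
body (array([ 0.44302889, -0.02836932]), 0.0012135662156317938) 483 0.08633650609101828
```

View pics/wrist14.png

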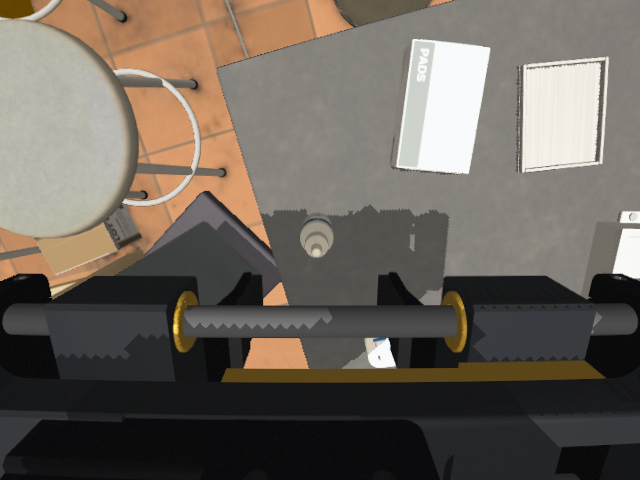

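Request:
apply_moves([
  {"xyz": [-3.2,-1.5,35],"rotation": [-0.4,0,0],"grip": 85},
  {"xyz": [-3.3,-1,75],"rotation": [-0.4,0,0],"grip": 85},
  {"xyz": [-3.4,-0.8,113.5],"rotation": [-0.4,0,0],"grip": 85},
  {"xyz": [-3.4,-0.8,113.5],"rotation": [-0.4,0,0],"grip": 85},
  {"xyz": [-3.4,-0.8,113.5],"rotation": [-0.4,0,0],"grip": 130},
])

```text
time: 14.6
ee_pos: [0.4435, -0.0284, 0.0433]
eef_rot: [0.924, -0.383, 0.002, -0.001]
ft_force: [-0.4, 0.1, 1.4]
width: 0.0536
```

Request:
apply_moves([
  {"xyz": [0,0,0],"rotation": [0,0,0],"grip": 255},
  {"xyz": [0,0,0],"rotation": [0,0,0],"grip": 255},
  {"xyz": [0,0,0],"rotation": [0,0,0],"grip": 255},
  {"xyz": [0,0,0],"rotation": [0,0,0],"grip": 255},
])

```text
time: 15.1
ee_pos: [0.4439, -0.0285, 0.0438]
eef_rot: [0.924, -0.383, 0.003, -0.001]
ft_force: [-0.9, 0.4, 4.1]
width: 0.0268
```

```bash
python3 go.py -45 442 -28 130 632.6 -254.4 130
```

```text
t 15.1 tcp [ 0.4439 -0.0285  0.0438] yaw -45.0 zax [ 0.006 -0.001 -1.   ] F [-0.9  0.4  4.1] w 0.0268
[442.0, -28.0, 130.0] -> [ -1.3   0.7 -86.2] rot [-0.2 -0.3 -0. ]
[632.6, -254.4, 130.0] -> [293.6  25.8 -84.9] rot [-0.2 -0.3 -0. ]
```

Request:
apply_moves([
  {"xyz": [0,0,-8],"rotation": [0,0,0],"grip": 255},
  {"xyz": [0,0,-60],"rotation": [0,0,0],"grip": 255},
  {"xyz": [30,3,-85],"rotation": [0,0,0],"grip": 255},
  {"xyz": [85,8,-85],"rotation": [0,0,0],"grip": 255},
  {"xyz": [140,12,-85],"rotation": [0,0,0],"grip": 255},
])

```text
time: 15.72
ee_pos: [0.535, -0.1373, 0.1305]
eef_rot: [0.924, -0.383, 0.004, -0.001]
ft_force: [0.2, 0.9, 0.0]
width: 0.0264
```

```bash
python3 go.py -45 632.6 -254.4 120
```

```text
t 15.72 tcp [ 0.535  -0.1373  0.1305] yaw -45.0 zax [ 0.007 -0.002 -1.   ] F [0.2 0.9 0. ] w 0.0264
[632.6, -254.4, 120.0] -> [151.7  13.8  11.4] rot [-0.2 -0.3 -0. ]
```

Request:
apply_moves([
  {"xyz": [55,5,1],"rotation": [0,0,0],"grip": 255},
  {"xyz": [105,10,1],"rotation": [0,0,0],"grip": 255},
  {"xyz": [151.7,13.8,11],"rotation": [0,-0.3,0],"grip": 255},
  {"xyz": [151.7,13.8,25],"rotation": [0,-0.3,0],"grip": 255},
  {"xyz": [151.7,13.8,30],"rotation": [0,-0.3,0],"grip": 255},
])

```text
time: 16.35
ee_pos: [0.632, -0.2535, 0.1002]
eef_rot: [0.924, -0.383, -0.0, -0.002]
ft_force: [0.3, 0.6, 0.3]
width: 0.0266
```

```bash
python3 snap.py 15; python3 go.py -45 632.6 -254.4 49
```

```text
t 16.4 tcp [ 0.6319 -0.253   0.1002] yaw -44.9 zax [ 0.001  0.004 -1.   ] F [ 0.1 -0.   0.6] w 0.0266
t 16.4 tcp [ 0.6319 -0.253   0.1002] yaw -44.9 zax [ 0.001  0.004 -1.   ] F [ 0.1 -0.   0.6] w 0.0266
[632.6, -254.4, 49.0] -> [ 1.5  0.7 51.2] rot [-0.2  0.1  0.1]
```

View pics/wrist15.png

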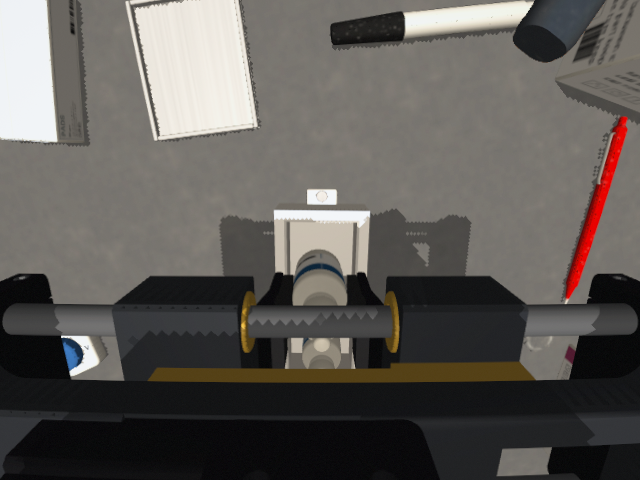

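Request:
apply_moves([
  {"xyz": [1.4,0.7,25],"rotation": [0,0,0],"grip": 255},
  {"xyz": [1.4,0.7,43],"rotation": [0,0,0],"grip": 255},
  {"xyz": [1.4,0.7,49],"rotation": [0,0,0],"grip": 255},
  {"xyz": [1.4,0.7,51],"rotation": [0,0,0],"grip": 255},
  {"xyz": [1.4,0.7,51],"rotation": [0,0,0],"grip": 255},
])

```text
time: 17.02
ee_pos: [0.6329, -0.2544, 0.0499]
eef_rot: [0.924, -0.382, 0.0, -0.002]
ft_force: [-0.8, -0.8, -0.2]
width: 0.027
```

Request:
apply_moves([
  {"xyz": [0,0,0],"rotation": [0,0,0],"grip": 170},
  {"xyz": [0,0,0],"rotation": [0,0,0],"grip": 85},
  {"xyz": [0,0,0],"rotation": [0,0,0],"grip": 85},
  {"xyz": [0,0,-40],"rotation": [0,0,0],"grip": 85},
  {"xyz": [0,0,-100],"rotation": [0,0,0],"grip": 85},
])

```text
time: 17.65
ee_pos: [0.6314, -0.2544, 0.1492]
eef_rot: [0.924, -0.382, -0.002, -0.002]
ft_force: [1.4, -1.1, -0.2]
width: 0.0557
```

```bash
python3 snap.py 16
python3 - <<'E'
from h import *
# cartridge: blue cap & body from scene, side, wrist1/2/13
for n in ["scene0","side0","wrist1","wrist2","wrist11"]:
    c=np.load(n+".npz");P=cloud(c);im=c["img"]
    hsv=cv2.cvtColor(im,cv2.COLOR_BGR2HSV)
    d=np.hypot(P[...,0]-.415,P[...,1]+.167)
    mb=(d<.05)&(hsv[...,0]>100)&(hsv[...,0]<130)&(hsv[...,1]>120)&(P[...,2]>.0185)
    v,u=np.nonzero(mb);q=onplane(c,np.c_[u,v],.021)[:,:2]*1000
    ce,rr=cv2.minEnclosingCircle(q.astype(np.float32))
    mt=(d<.05)&(P[...,2]>.0085)&(P[...,2]<.0145)
    nl,lab,st,_=cv2.connectedComponentsWithStats(mt.astype(np.uint8));mt=lab==1+np.argmax(st[1:,4])
    p=P[mt][:,:2]*1000; rc=cv2.minAreaRect(p.astype(np.float32))
    print(n,"cap",np.round(ce,1),round(rr,1),"zcap",np.round(np.median(P[mb][:,2]),4),"body",np.round(rc[0],1),np.round(rc[1],1),round(rc[2],1),"z",np.round(np.percentile(P[mt][:,2],[10,50,90]),4))
E
python3 go.py -32 417 -166.5 150
```

```text
t 17.7 tcp [ 0.6355 -0.2554  0.1602] yaw -45.0 zax [ 0.011  0.    -1.   ] F [ 1.7 -1.   7.6] w 0.0567
scene0 cap [ 416.1 -173.2] 12.5 zcap 0.0197 body [ 413.2 -166. ] [47.3 62.8] 51.7 z [0.0097 0.0111 0.0126]
side0 cap [ 422.4 -174.8] 14.4 zcap 0.0202 body [ 414.8 -167.1] [49.1 63.8] 51.4 z [0.01   0.0115 0.0128]
wrist1 cap [ 426.3 -169.6] 13.5 zcap 0.0217 body [ 417.4 -165.7] [46.  63.3] 60.8 z [0.0117 0.0129 0.0139]
wrist2 cap [ 425.1 -171.3] 13.6 zcap 0.0217 body [ 417.5 -165.8] [46.3 62.7] 58.2 z [0.0117 0.013  0.0139]
wrist11 cap [ 426.2 -170.7] 13.9 zcap 0.0218 body [ 417.6 -165.7] [46.6 62.9] 56.5 z [0.0119 0.013  0.0139]
t 17.7 tcp [ 0.6355 -0.2554  0.1602] yaw -45.0 zax [ 0.011  0.    -1.   ] F [ 1.7 -1.   7.6] w 0.0567
[417.0, -166.5, 150.0] -> [-217.5   91.5    7.8] rot [ -0.4  -0.5 -13. ]
```

View pics/wrist16.png

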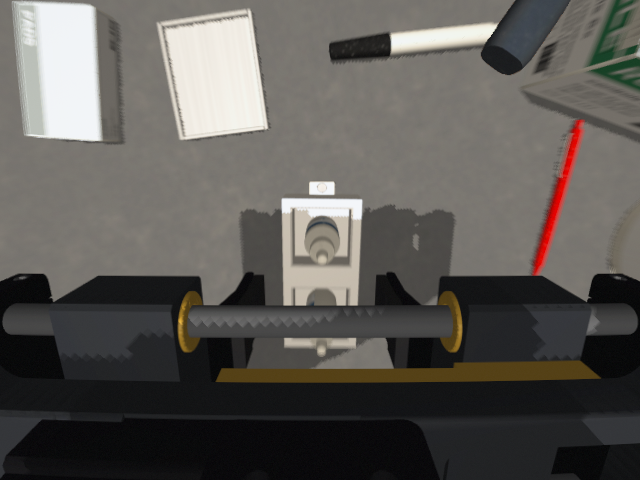

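Request:
apply_moves([
  {"xyz": [-43,18,2],"rotation": [0,0,10],"grip": 60},
  {"xyz": [-87,36,4],"rotation": [0,0,20],"grip": 35},
  {"xyz": [-131,55,6],"rotation": [0,0,30],"grip": 35},
  {"xyz": [-175,73,8],"rotation": [0,0,40],"grip": 35},
  {"xyz": [-217.5,91.5,8],"rotation": [0,0,50],"grip": 35},
])

```text
time: 18.32
ee_pos: [0.4156, -0.1659, 0.1497]
eef_rot: [-0.674, 0.739, -0.004, 0.004]
ft_force: [-0.0, -0.0, 0.4]
width: 0.075
```

```bash
python3 go.py -123 417.3 -165.9 120
```

```text
t 18.32 tcp [ 0.4156 -0.1659  0.1497] yaw -95.3 zax [ 0.012 -0.    -1.   ] F [-0.  -0.   0.4] w 0.075
[417.3, -165.9, 120.0] -> [-0.1 -1.3 29.7] rot [-0.6  0.2 27.7]
```

Request:
apply_moves([
  {"xyz": [0,-1,2],"rotation": [0,0,9.5],"grip": 35},
  {"xyz": [0,-1,5],"rotation": [-0.3,0.1,19],"grip": 35},
  {"xyz": [0,-1.3,10],"rotation": [-0.6,0.2,27.7],"grip": 35},
  {"xyz": [0,-1.3,10],"rotation": [-0.6,0.2,27.7],"grip": 35},
  {"xyz": [0,-1.3,10],"rotation": [-0.6,0.2,27.7],"grip": 35},
])

```text
time: 18.95
ee_pos: [0.4171, -0.166, 0.1399]
eef_rot: [-0.479, 0.878, -0.0, 0.0]
ft_force: [0.1, -0.2, -0.2]
width: 0.0751
```

```bash
python3 snap.py 17; python3 go.py -123 417.3 -165.9 60
python3 - <<'E'
from h import *
for n in ["wrist17"]:
    c=np.load(n+".npz");P=cloud(c);im=c["img"]
    hsv=cv2.cvtColor(im,cv2.COLOR_BGR2HSV)
    d=np.hypot(P[...,0]-.415,P[...,1]+.167)
    mb=(d<.05)&(hsv[...,0]>100)&(hsv[...,0]<130)&(hsv[...,1]>120)&(P[...,2]>.0185)&(P[...,2]<.03)
    v,u=np.nonzero(mb);q=onplane(c,np.c_[u,v],.021)[:,:2]*1000
    ce,rr=cv2.minEnclosingCircle(q.astype(np.float32))
    mt=(d<.05)&(P[...,2]>.0085)&(P[...,2]<.0145)
    nl,lab,st,_=cv2.connectedComponentsWithStats(mt.astype(np.uint8));mt=lab==1+np.argmax(st[1:,4])
    p=P[mt][:,:2]*1000; rc=cv2.minAreaRect(p.astype(np.float32))
    print(n,"cap",np.round(ce,1),round(rr,1),"body",np.round(rc[0],1),np.round(rc[1],1),round(rc[2],1))
E
```

```text
t 19.0 tcp [ 0.4171 -0.1661  0.1399] yaw -122.8 zax [ 0.001 -0.    -1.   ] F [0.3 0.4 0.3] w 0.0747
t 19.0 tcp [ 0.4171 -0.1661  0.1399] yaw -122.8 zax [ 0.001 -0.    -1.   ] F [0.3 0.4 0.3] w 0.0747
[417.3, -165.9, 60.0] -> [-0.2  0.  79.9] rot [-0.1  0.   0.2]
wrist17 cap [ 425.1 -170.5] 13.5 body [ 417.6 -165.2] [45.7 61.3] 57.9
```

View pics/wrist17.png

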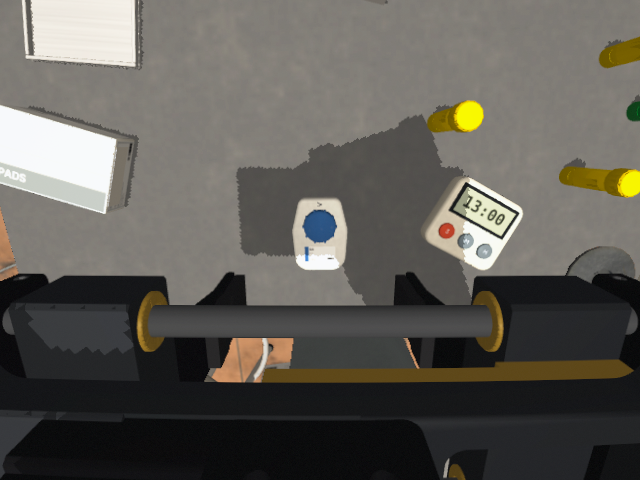

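Request:
apply_moves([
  {"xyz": [-0.3,0,40],"rotation": [0,0,0],"grip": 35},
  {"xyz": [-0.3,0,80],"rotation": [0,0,0],"grip": 35},
  {"xyz": [-0.3,0,112],"rotation": [0,0,0],"grip": 35},
  {"xyz": [-0.3,0,120],"rotation": [0,0,0],"grip": 35},
  {"xyz": [-0.3,0,120],"rotation": [0,0,0],"grip": 35},
])

```text
time: 19.62
ee_pos: [0.4177, -0.1659, 0.0204]
eef_rot: [-0.479, 0.878, -0.0, 0.001]
ft_force: [0.2, 0.4, -0.3]
width: 0.0751
```

```bash
python3 go.py -123 417.3 -165.7 14.5
```

```text
t 19.62 tcp [ 0.4177 -0.1659  0.0204] yaw -122.8 zax [ 0.001  0.    -1.   ] F [ 0.2  0.4 -0.3] w 0.0751
[417.3, -165.7, 14.5] -> [0.1 0.4 5.9] rot [-0.1  0.   0.2]
```

Request:
apply_moves([
  {"xyz": [0,0,4],"rotation": [0,0,0],"grip": 35},
  {"xyz": [0,0,6],"rotation": [0,0,0],"grip": 60},
  {"xyz": [0,0,6],"rotation": [0,0,0],"grip": 90},
  {"xyz": [0,0,6],"rotation": [0,0,0],"grip": 150},
  {"xyz": [0,0,6],"rotation": [0,0,0],"grip": 255},
], squeeze=15)

```text
time: 20.25
ee_pos: [0.4178, -0.1659, 0.0145]
eef_rot: [-0.479, 0.878, -0.0, 0.001]
ft_force: [0.5, 0.1, -0.5]
width: 0.045
```

Request:
apply_moves([
  {"xyz": [0,0,0],"rotation": [0,0,0],"grip": 255},
  {"xyz": [0,0,0],"rotation": [0,0,0],"grip": 255},
  {"xyz": [0,0,0],"rotation": [0,0,0],"grip": 255},
])

```text
time: 20.62
ee_pos: [0.4178, -0.1659, 0.0145]
eef_rot: [-0.479, 0.878, -0.0, 0.001]
ft_force: [0.1, 0.3, 0.2]
width: 0.0447
```

```bash
python3 go.py -38.4 417.3 -165.7 90 661.1 -106.7 90
```

```text
t 20.62 tcp [ 0.4178 -0.1659  0.0145] yaw -122.8 zax [ 0.001 -0.    -1.   ] F [0.1 0.3 0.2] w 0.0447
[417.3, -165.7, 90.0] -> [  0.    0.4 -75.5] rot [ -0.1  -0.  -84.4]
[661.1, -106.7, 90.0] -> [-181.5 -172.7  -75.2] rot [ -0.1  -0.  -84.4]
```

Request:
apply_moves([
  {"xyz": [0,0,-5],"rotation": [0,0,0],"grip": 255},
  {"xyz": [0,0,-20],"rotation": [0,0,0],"grip": 255},
  {"xyz": [0,0,-45],"rotation": [0,0,0],"grip": 255},
  {"xyz": [0,0,-75],"rotation": [0,0,0],"grip": 255},
  {"xyz": [0,0,-75],"rotation": [0,0,0],"grip": 255},
])

```text
time: 21.25
ee_pos: [0.4194, -0.1665, 0.0925]
eef_rot: [-0.479, 0.878, -0.002, 0.002]
ft_force: [-0.4, -0.6, 0.4]
width: 0.045
```

```bash
python3 snap.py 18 wrist side scene; python3 go.py -38.4 661.1 -106.7 100
python3 - <<'E'
from h import *
a=np.load("side18.npz");s=np.load("scene18.npz")
for n,c in (("side",a),("scene",s)):
    u,v=proj(c,[.417,-.166,.09])[0].astype(int); print(n,u,v)
    cv2.imwrite(f"pics/{n}18c.png",cv2.resize(c["img"][max(0,v-70):v+70,max(0,u-90):u+90],(720,560)))
E
```

```text
t 21.4 tcp [ 0.4174 -0.1658  0.0894] yaw -122.8 zax [ 0.001 -0.    -1.   ] F [-0.5 -0.6 -0.7] w 0.0446
t 21.4 tcp [ 0.4174 -0.1658  0.0894] yaw -122.8 zax [ 0.001 -0.    -1.   ] F [-0.5 -0.6 -0.7] w 0.0446
[661.1, -106.7, 100.0] -> [-181.6 -172.9  -10.4] rot [ -0.1  -0.  -84.4]
side 256 194
scene 269 228
```

View pics/scene18c.png

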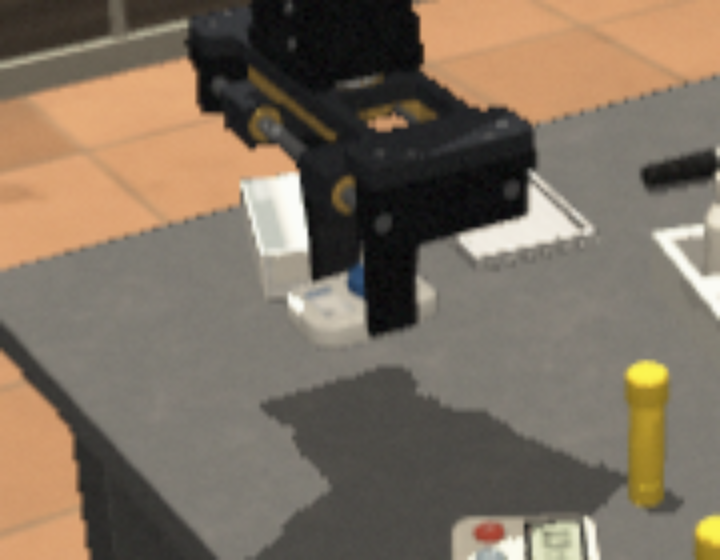

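View pics/wrist18.png

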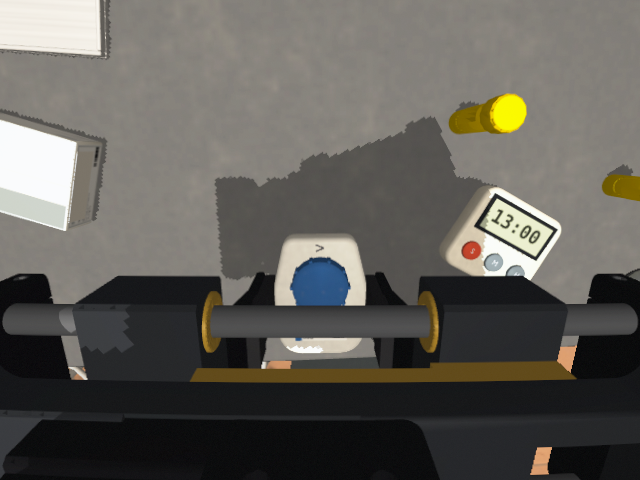

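Request:
apply_moves([
  {"xyz": [-20,-19,-5],"rotation": [0,0,-8],"grip": 255},
  {"xyz": [-50,-47,-10],"rotation": [0,0,-18],"grip": 255},
  {"xyz": [-80,-76,-10],"rotation": [0,0,-28],"grip": 255},
  {"xyz": [-110,-104,-10],"rotation": [0,0,-38],"grip": 255},
  {"xyz": [-140,-133,-10],"rotation": [0,0,-48],"grip": 255},
])

```text
time: 22.02
ee_pos: [0.6056, -0.1196, 0.0984]
eef_rot: [0.796, -0.605, -0.0, 0.0]
ft_force: [0.7, -0.3, -0.5]
width: 0.0448
```

```bash
python3 go.py -38.4 661.1 -106.7 95
```

```text
t 22.02 tcp [ 0.6056 -0.1196  0.0984] yaw -74.4 zax [-0.001  0.    -1.   ] F [ 0.7 -0.3 -0.5] w 0.0448
[661.1, -106.7, 95.0] -> [  2.5 -56.9   3.3] rot [  0.   0. -36.]
```

Request:
apply_moves([
  {"xyz": [1,-20,0],"rotation": [0,0,-10],"grip": 255},
  {"xyz": [2,-40,2],"rotation": [0,0,-20],"grip": 255},
  {"xyz": [2.5,-57,3],"rotation": [0,0,-29],"grip": 255},
  {"xyz": [2.5,-57,10],"rotation": [0,0,-36],"grip": 255},
  {"xyz": [2.5,-57,20],"rotation": [0,0,-36],"grip": 255},
])

```text
time: 22.65
ee_pos: [0.6607, -0.1066, 0.0768]
eef_rot: [0.944, -0.33, -0.001, -0.0]
ft_force: [-0.0, -0.2, -0.3]
width: 0.0447
```

```bash
python3 snap.py 19 wrist; python3 go.py -38.4 661.1 -106.7 40
python3 - <<'E'
from h import *
c=np.load("wrist19.npz");P=cloud(c)
# visible tray far corners via rim
d=np.hypot(P[...,0]-.661,P[...,1]+.107)
for e in range(1): pass
m=(d<.07)&(abs(P[...,2]-.0095)<.0025)
rc=cv2.minAreaRect((P[m][:,:2]*1000).astype(np.float32)); print("tray seen",rc,m.sum())
# held cartridge top points
m=(d<.06)&(P[...,2]>.055)&(P[...,2]<.105)&(c["img"].min(2)>120); print(np.median(P[m],0),m.sum())
E
```

```text
t 22.7 tcp [ 0.6598 -0.1067  0.0753] yaw -38.6 zax [-0.004  0.001 -1.   ] F [-2.  -0.8 -1. ] w 0.045
t 22.7 tcp [ 0.6598 -0.1067  0.0753] yaw -38.6 zax [-0.004  0.001 -1.   ] F [-2.  -0.8 -1. ] w 0.045
[661.1, -106.7, 40.0] -> [ 1.2 -0.8 35.2] rot [ 0.1  0.2 -0.2]
tray seen ((670.6566162109375, -94.21705627441406), (56.157798767089844, 73.41615295410156), 51.593379974365234) 1335
[ 0.66840475 -0.09582146  0.07516299] 4461
```

View pics/wrist19.png

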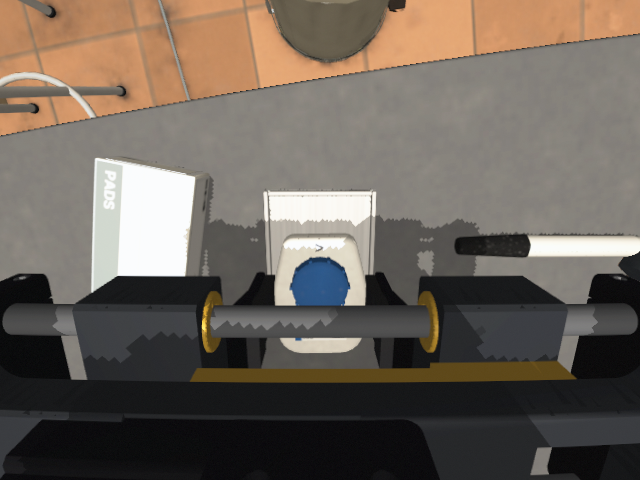

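Request:
apply_moves([
  {"xyz": [1,-0.5,25],"rotation": [0,0,0],"grip": 255},
  {"xyz": [1,-0.5,44],"rotation": [0,0,0],"grip": 255},
  {"xyz": [1,-0.5,48],"rotation": [0,0.2,0],"grip": 255},
  {"xyz": [1,-0.5,48],"rotation": [0,0.2,0],"grip": 255},
  {"xyz": [1,-0.5,48],"rotation": [0,0.2,0],"grip": 255},
])

```text
time: 23.32
ee_pos: [0.6613, -0.1068, 0.0283]
eef_rot: [0.944, -0.331, 0.0, 0.001]
ft_force: [-0.1, 0.2, 0.1]
width: 0.0446
```

```bash
python3 go.py -38.4 661 -106.7 18.2
```

```text
t 23.32 tcp [ 0.6613 -0.1068  0.0283] yaw -38.6 zax [ 0.    -0.001 -1.   ] F [-0.1  0.2  0.1] w 0.0446
[661.0, -106.7, 18.2] -> [-0.3  0.1 10.1] rot [ 0.  -0.  -0.2]
```

Request:
apply_moves([
  {"xyz": [-0.2,0,5],"rotation": [0,0,0],"grip": 255},
  {"xyz": [-0.2,0,8.5],"rotation": [0,0,0],"grip": 255},
  {"xyz": [-0.2,0,10],"rotation": [0,0,0],"grip": 255},
  {"xyz": [-0.2,0,10],"rotation": [0,0,0],"grip": 255},
])

```text
time: 23.82
ee_pos: [0.661, -0.1067, 0.0181]
eef_rot: [0.944, -0.331, 0.0, 0.001]
ft_force: [-0.2, 0.8, -0.2]
width: 0.0447
```

```bash
python3 go.py -38.4 661 -106.7 18;python3 snap.py 20 wrist scene
python3 - <<'E'
from h import *
s=np.load("scene20.npz");u,v=proj(s,[.66,-.107,.02])[0].astype(int)
cv2.imwrite("pics/scene20c.png",cv2.resize(s["img"][max(0,v-50):v+50,max(0,u-70):u+70],(770,550)))
E
```

```text
t 23.82 tcp [ 0.661  -0.1067  0.0181] yaw -38.6 zax [-0.    -0.001 -1.   ] F [-0.2  0.8 -0.2] w 0.0447
[661.0, -106.7, 18.0] -> [-0.   0.   0.1] rot [ 0.1 -0.  -0.2]
t 23.93 tcp [ 0.6612 -0.1067  0.0184] yaw -38.6 zax [ 0.    -0.001 -1.   ] F [ 0.7  0.3 -0.4] w 0.0448
```

View pics/scene20c.png

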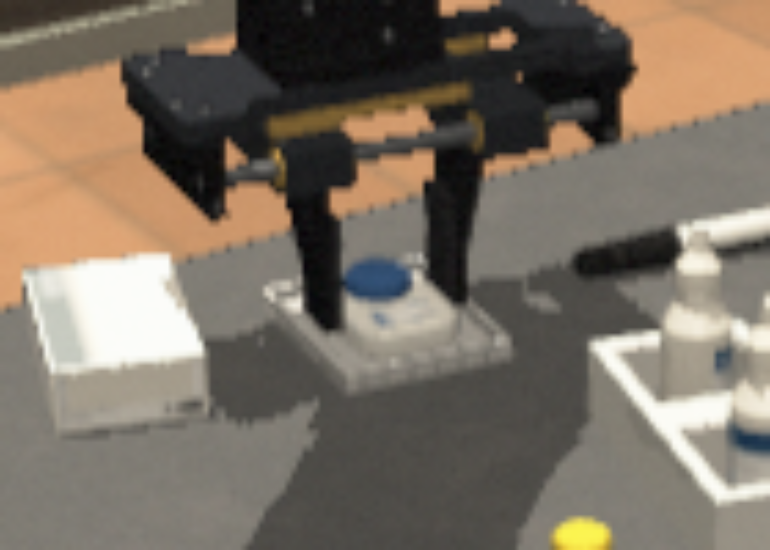

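View pics/wrist20.png

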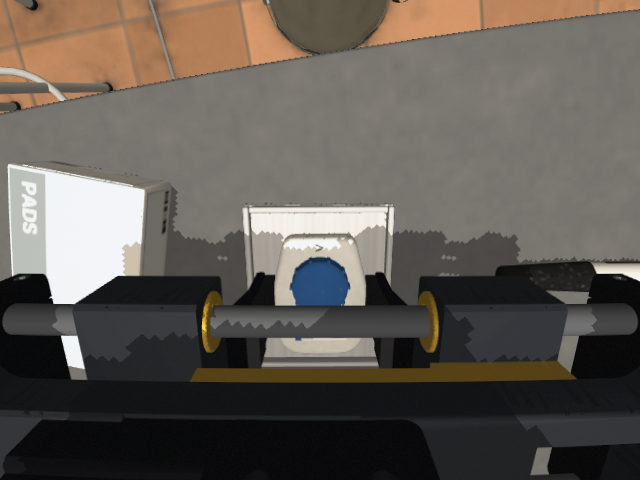

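Request:
apply_moves([
  {"xyz": [0,0,0],"rotation": [0,0,0],"grip": 110},
  {"xyz": [0,0,0],"rotation": [0,0,0],"grip": 95},
  {"xyz": [0,0,0],"rotation": [0,0,0],"grip": 85},
  {"xyz": [0,0,-8],"rotation": [0,0,0],"grip": 85},
  {"xyz": [0,0,-50],"rotation": [0,0,0],"grip": 85},
])

```text
time: 24.55
ee_pos: [0.6594, -0.1066, 0.0668]
eef_rot: [0.944, -0.331, -0.002, 0.001]
ft_force: [0.5, 0.3, 0.9]
width: 0.0578
```

Request:
apply_moves([
  {"xyz": [0,0,-50],"rotation": [0,0,0],"grip": 85},
  {"xyz": [0,0,-110],"rotation": [0,0,0],"grip": 85},
  {"xyz": [-20,20,-150],"rotation": [0,0,0],"grip": 85},
  {"xyz": [-20,20,-150],"rotation": [0,0,0],"grip": 85},
  {"xyz": [-20,20,-150],"rotation": [0,0,0],"grip": 85},
])

```text
time: 25.18
ee_pos: [0.6319, -0.1098, 0.217]
eef_rot: [0.944, -0.331, -0.002, 0.001]
ft_force: [0.1, -1.1, -0.7]
width: 0.0581
```

```bash
python3 snap.py 21 wrist scene side
python3 - <<'E'
from wm import *
for n in ["wrist21","scene21","side21"]:
    c=np.load(n+".npz");P=cloud(c);d=np.hypot(P[...,0]-.661,P[...,1]+.107)
    hsv=cv2.cvtColor(c["img"],cv2.COLOR_BGR2HSV)
    mb=(d<.05)&(hsv[...,0]>100)&(hsv[...,0]<130)&(hsv[...,1]>120)
    mt=(d<.05)&(P[...,2]>.0135)&(P[...,2]<.0175)
    p=P[mt][:,:2]*1000;rc=cv2.minAreaRect(p.astype(np.float32))
    print(n,"capz",np.round(np.percentile(P[mb][:,2],[10,50,90]),4),"body",np.round(rc[0],1),np.round(rc[1],1),round(rc[2],1),"z",np.round(np.percentile(P[mt][:,2],[5,50,95]),4))
for n in ["scene","side"]:
    c=np.load(n+"21.npz")
    a=c["img"][170:350,180:480] if n=="scene" else c["img"][160:350,200:440]
    cv2.imwrite(f"pics/{n}21c.png",cv2.resize(a,(780,int(780*a.shape[0]/a.shape[1])) if n=="scene" else (740,586),interpolation=cv2.INTER_CUBIC))
    P=cloud(c)
    for k,(x,y,rad,z0,z1) in dict(ta=(.4964,-.4531,.0098,.057,.0655),tb=(.5336,-.4113,.0098,.057,.0655),ba=(.5845,-.302,.0135,.03,.056),bb=(.633,-.2545,.0135,.03,.056)).items():
        d=np.hypot(P[...,0]-x,P[...,1]-y);near=(d<.025)
        m=near&(P[...,2]>z0)&(P[...,2]<z1)
        if m.sum()>8: print(k,n,np.round(circ(P[m][:,:2],rad,(x,y))[0],4),"top",np.round(np.nanpercentile(P[near][:,2],99.5),4))
E
```

```text
t 25.32 tcp [ 0.6317 -0.1095  0.2156] yaw -38.6 zax [-0.007  0.    -1.   ] F [0.6 0.4 0.4] w 0.0582
wrist21 capz [0.0236 0.025  0.026 ] body [ 661.3 -108.1] [62.1 45.5] 51.6 z [0.0148 0.0162 0.0173]
scene21 capz [0.0176 0.0206 0.0229] body [ 649.6 -116.1] [44.3 44.9] 46.8 z [0.0136 0.0146 0.0165]
side21 capz [0.0206 0.0244 0.3607] body [ 657.  -110.2] [60.  40.4] 52.4 z [0.0137 0.0149 0.0167]
ta scene [ 0.4927 -0.4513] top 0.0706
tb scene [ 0.5339 -0.4118] top 0.0704
ba scene [ 0.5841 -0.301 ] top 0.0849
bb scene [ 0.6318 -0.2537] top 0.0843
ta side [ 0.4942 -0.4515] top 0.071
tb side [ 0.5361 -0.4114] top 0.0708
ba side [ 0.5859 -0.3013] top 0.0872
bb side [ 0.6338 -0.2541] top 0.0879
```

View pics/wrist21.png

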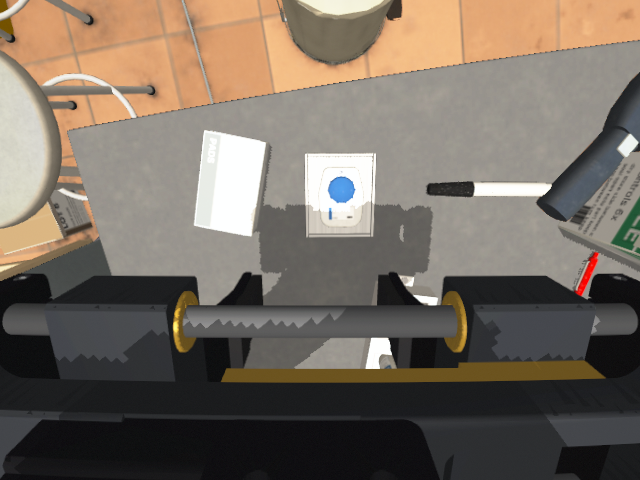

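View pics/scene21c.png

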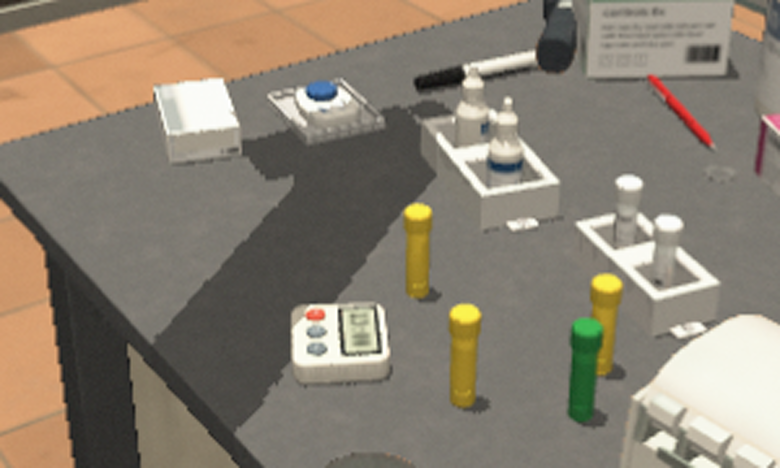

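View pics/side21c.png

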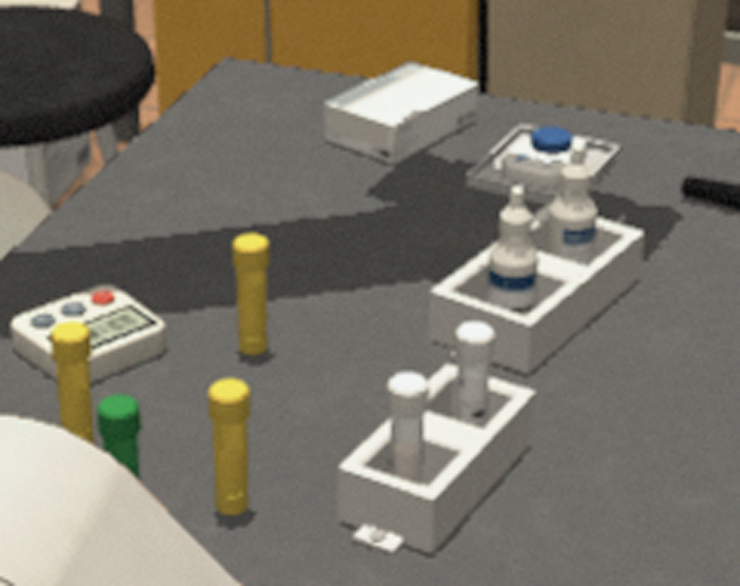

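```bash
python3 -c "
from bench import r
print(r.close_job(), r.read_state()['time'])"
```

```text
the job is handed in; nothing more can be done
the job is handed in; nothing more can be done
```

The job is handed in at about 25 s of the 104 s allowed: both tubes and both bottles are in their stands, and the cartridge is in the tray. I stayed clear of the yellow and green look-alikes, the timer and the carton throughout.

**Order:** I placed the two white-capped tubes in the narrow wells first, then the two bottles in the wide wells. The cartridge went in the tray last, turned so its long side lies along the tray's y.

**Last checks, with the gripper lifted clear and empty:**
- **Tubes and bottles:** tube tops measured 70–71 mm, which fits standing on the 4 mm well floors. Bottle tops measured 84–88 mm, against 88 mm expected. All four look upright, one to a well.
- **Cartridge:** it lies flat inside the rim with the cap up. Its top reads about 15–16 mm, and its centre is within about 1.5 mm of the tray's centre in the wrist view.
- **Forces:** wrist force stayed under about 9 N in every reading I took.

**Disagreements:**
- The scene and side cameras put the first tube's cap 3–4 mm from where I released it, so it may have settled slightly in its loose well.
- Heights from the wrist camera read about 1 mm higher than from the other two.
- The scene and side fits of the cartridge in the tray are off, because those views saw only part of it. I relied on the wrist view there.

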